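Nip repaired pocket volumes in the bench press and set them under a weight

TASK

Nip the repaired pocket volumes: draw the press bed fully out, lay the dark grey board flat on the bed's green inlay, then every volume that is there flat on top, cover up as it lies now, in one squared-up, centred pile with the largest at the bottom and the smallest on top, and lay the beech board squarely over them. Push the bed fully home, pull the lever all the way down to its stop, keep it there for a second, and ease it slowly back up to rest, never letting it fly up. Then draw the bed fully out again and stand the iron weight, knob up, in the middle of the beech board, and leave the other things on the bench as they lie.

Things in the scene. Friction and masses are not known exactly. Their poses are not given: they have to be found in the camera images.
- bed_mark (a point): Centre of the green inlay (152 x 70 mm, long side across the bed) on the upper face of the press's sliding aluminium bed (96 deep x 164 wide), 42 mm above the table. Its x points from the front of the press to the back (the way the bed is pushed home), y to the press's left seen from the robot, z up; it travels with the bed.
- press: Blue bench nipping press, fixed to the table; origin on the table at the pressing position (under the platen), axes as bed_mark. Base plate 18 mm high, reaching 310 mm before the origin, 105 mm either side; two steel columns 97 mm either side; blue crosshead (front face 38 mm before the origin, 205 to 267 mm high). The bed is open at its top and sides.
- bed_pull (a point): Middle of the black pull bar of the bed: round, 14 mm thick, 100 mm long along the bed's y, 112 mm in front of bed_mark and 70 mm above the table; can be gripped from above with the fingers before and behind it.
- press_bed (a joint): How far the bed is drawn out, in m: 0 = fully home under the platen, 0.16 = fully out (its stop). Straight slide along bed_mark's -x, about 2 N of friction; stays where it is left. Starts partly out.
- lever_grip (a point): Middle of the black grip bar at the end of the press lever (press's left side): round, 26 mm thick, 105 mm long, level, parallel to bed_mark's y; travels with the lever. The steel arm is at its inner (right) end, 56 mm from this point. The bar moves in an upright circle of 200 mm radius about an axis parallel to bed_mark's y that passes 225 mm above press's origin. Can be gripped from above.
- press_lever (a joint): Lever angle in rad: 0 = up at rest (lever rises towards the robot 25 degrees above level, bar 310 mm high), grows as the bar goes down, 0.95 = down at its stop (29 degrees below level). Sprung upwards: 2 to 4 N at the bar near the top, 8 to 13 N at the bottom; let go, it flies up at several rad/s. It drives the platen down 38 mm.
- press_pad: The press's steel pressing plate (platen), 84 x 156 x 18 mm, sprung under the ram, over bed_mark when the bed is home; origin: centre of its underside, 131 mm above the table with the lever up.
- base_board: Dark grey pressing board, 150 (its x) x 68 (its y) x 14 mm, 100 g. Origin: centre of its underside, z up. Starts lying on the beech board.
- beech_board: Pale beech pressing board, 150 (its x) x 68 (its y) x 14 mm, 100 g. Origin: centre of its underside, z up. Starts on the table beneath the grey board.
- volume_large: Largest: dark red closed pocket volume, cream page block, brown spine, cream title label; 130 long (its x), 66 wide (its y), 16 thick, about 110 g. Origin: centre of its underside, z up. May be absent (then no pose is given).
- volume_medium: Middle size: blue closed pocket volume, cream page block, brown spine, cream title label; 110 long (its x), 60 wide (its y), 16 thick, about 85 g. Origin: centre of its underside, z up. May be absent (then no pose is given).
- volume_small: Smallest: ochre yellow closed pocket volume, cream page block, brown spine, cream title label; 90 long (its x), 54 wide (its y), 16 thick, about 62 g. Origin: centre of its underside, z up. May be absent (then no pose is given).
- iron_weight: Dark green iron weight, block 100 (its x) x 50 (its y) x 24 mm high with an upright brass knob in the middle of its top (26 mm thick, from 30 to 60 mm above the underside); about 0.85 kg. Origin: centre of its underside, z up.
- paste_jar: Bystander: cream paste jar with white cap, 62 mm across, 75 high, standing among the work. Origin: centre of its underside.
- paste_brush: Bystander: paste brush with wooden handle, 190 mm, lying beyond the work. Origin: its middle, on the table.
- bone_folder: Bystander: cream bone folder, 150 x 24 x 5 mm, lying on the robot's side of the work. Origin: centre of its underside.
- tape_roll: Bystander: roll of linen tape, 84 mm across, 25 high, lying to the left of the press's front. Origin: centre of its underside.
- steel_rule: Bystander: steel rule, 300 x 30 x 4 mm, lying to the right of the work. Origin: centre of its underside.
- brush_pot: Bystander: white ceramic pot, 76 mm across, 95 high, left of the press. Origin: centre of its underside.
- card_box: Bystander: grey open box of index cards, 130 x 90 x 66 mm, left of the press. Origin: centre of its underside.

How it is judged:
On the way, in this order (a step that is already met when the one before it is completed fails the run):
1. the bed is fully out and the grey board lies flat on its green inlay (value of joint press_bed above 0.15 m and x of base_board in the frame of bed_mark between -0.015 and 0.015 m and y of base_board in the frame of bed_mark between -0.02 and 0.02 m and angle between the x axis of base_board and the y axis of bed_mark, either way round below 0.17 rad and angle between base_board's own z axis and vertical below 0.08 rad and z of base_board in the frame of bed_mark between -0.005 and 0.006 m), for 0.2 s.
2. with the bed still out, the volumes lie on the grey board in order of size, largest lowest, and the beech board lies on top (all of step 1 and x of volume_large in the frame of bed_mark between -0.015 and 0.015 m and y of volume_large in the frame of bed_mark between -0.02 and 0.02 m and angle between the x axis of each of volume_large, volume_medium, volume_small, beech_board and the y axis of bed_mark, either way round below 0.17 rad and angle between each of volume_large, volume_medium, volume_small, beech_board's own z axis and vertical below 0.08 rad and z of volume_large in the frame of base_board between 0.01 and 0.055 m and x of volume_medium in the frame of bed_mark between -0.015 and 0.015 m and y of volume_medium in the frame of bed_mark between -0.02 and 0.02 m and z of volume_medium in the frame of base_board between 0.01 and 0.055 m and x of volume_small in the frame of bed_mark between -0.015 and 0.015 m and y of volume_small in the frame of bed_mark between -0.02 and 0.02 m and z of volume_small in the frame of base_board between 0.01 and 0.055 m and z of each of volume_medium, volume_small, beech_board in the frame of volume_large above 0.01 m and z of each of volume_small, beech_board in the frame of volume_medium above 0.01 m and x of beech_board in the frame of bed_mark between -0.015 and 0.015 m and y of beech_board in the frame of bed_mark between -0.02 and 0.02 m and z of beech_board in the frame of base_board below 0.068 m and z of beech_board in the frame of volume_small above 0.01 m), for 0.2 s.
3. the bed with the pack is fully home (value of joint press_bed below 0.008 m and x of base_board in the frame of bed_mark between -0.015 and 0.015 m and y of base_board in the frame of bed_mark between -0.02 and 0.02 m and angle between the x axis of each of base_board, volume_large, volume_medium, volume_small, beech_board and the y axis of bed_mark, either way round below 0.17 rad and angle between each of base_board, volume_large, volume_medium, volume_small, beech_board's own z axis and vertical below 0.08 rad and z of base_board in the frame of bed_mark between -0.005 and 0.006 m and x of volume_large in the frame of bed_mark between -0.015 and 0.015 m and y of volume_large in the frame of bed_mark between -0.02 and 0.02 m and z of volume_large in the frame of base_board between 0.01 and 0.055 m and x of volume_medium in the frame of bed_mark between -0.015 and 0.015 m and y of volume_medium in the frame of bed_mark between -0.02 and 0.02 m and z of volume_medium in the frame of base_board between 0.01 and 0.055 m and x of volume_small in the frame of bed_mark between -0.015 and 0.015 m and y of volume_small in the frame of bed_mark between -0.02 and 0.02 m and z of volume_small in the frame of base_board between 0.01 and 0.055 m and z of each of volume_medium, volume_small, beech_board in the frame of volume_large above 0.01 m and z of each of volume_small, beech_board in the frame of volume_medium above 0.01 m and x of beech_board in the frame of bed_mark between -0.015 and 0.015 m and y of beech_board in the frame of bed_mark between -0.02 and 0.02 m and z of beech_board in the frame of base_board below 0.068 m and z of beech_board in the frame of volume_small above 0.01 m), for 0.2 s.
4. the lever is held down at its stop, so that the platen presses on the beech board (all of step 3 and value of joint press_lever above 0.9 rad and contact force between press_pad and beech_board above 4 N), for 0.4 s.
5. the lever is back up at rest (value of joint press_lever below 0.06 rad), for 0.2 s.
6. the bed is fully out again (value of joint press_bed above 0.15 m and value of joint press_lever below 0.06 rad), for 0.2 s.
At the end, for the whole second after the job is handed in: Bed out (150 mm or more), lever up (below 0.06 rad); boards and volumes lie flat in order, each within 15 mm along the slide, 20 mm across and 10 degrees of the inlay; the weight stands upright on the beech board within 30 mm along and 17 mm across of its middle; all at rest (all of step 6 and x of base_board in the frame of bed_mark between -0.015 and 0.015 m and y of base_board in the frame of bed_mark between -0.02 and 0.02 m and angle between the x axis of each of base_board, volume_large, volume_medium, volume_small, beech_board and the y axis of bed_mark, either way round below 0.17 rad and angle between each of base_board, volume_large, volume_medium, volume_small, beech_board, iron_weight's own z axis and vertical below 0.08 rad and z of base_board in the frame of bed_mark between -0.005 and 0.006 m and x of volume_large in the frame of bed_mark between -0.015 and 0.015 m and y of volume_large in the frame of bed_mark between -0.02 and 0.02 m and z of volume_large in the frame of base_board between 0.01 and 0.055 m and x of volume_medium in the frame of bed_mark between -0.015 and 0.015 m and y of volume_medium in the frame of bed_mark between -0.02 and 0.02 m and z of volume_medium in the frame of base_board between 0.01 and 0.055 m and x of volume_small in the frame of bed_mark between -0.015 and 0.015 m and y of volume_small in the frame of bed_mark between -0.02 and 0.02 m and z of volume_small in the frame of base_board between 0.01 and 0.055 m and z of each of volume_medium, volume_small, beech_board in the frame of volume_large above 0.01 m and z of each of volume_small, beech_board in the frame of volume_medium above 0.01 m and x of beech_board in the frame of bed_mark between -0.015 and 0.015 m and y of beech_board in the frame of bed_mark between -0.02 and 0.02 m and z of beech_board in the frame of base_board below 0.068 m and z of beech_board in the frame of volume_small above 0.01 m and x of iron_weight in the frame of beech_board between -0.03 and 0.03 m and y of iron_weight in the frame of beech_board between -0.017 and 0.017 m and z of iron_weight in the frame of beech_board between 0.01 and 0.019 m and linear speed of each of iron_weight, base_board, volume_large, volume_medium, volume_small, beech_board below 0.02 m/s); the robot touches nothing.
It fails at once if one of the bystanders is shoved more than 4 cm (distance of any of paste_jar, paste_brush, bone_folder, tape_roll, steel_rule, brush_pot, card_box from where it was at the start of the episode above 0.04 m).
It fails at once if the lever flies up (faster than 1.5 rad/s) (velocity of joint press_lever below -1.5 rad/s).
Of volume_large, volume_medium, volume_small only 2 to 3 are there at a start; the rules pass over those that are not, and their reading is None.
At some moment in a run one of iron_weight may be knocked a few centimetres aside while the robot is not near it.
It also fails if it takes over 210 s, if anything falls off the work surface, if the arm or the gripper's body presses on something with over 40 N, if the wrist force passes 120 N, or if a joint passes its speed limit or range.

ROBOT

A 6-joint arm with a two-finger parallel gripper is mounted at the origin on the work surface. World frame = base frame: x ahead of the robot, y to its left, z up, the work surface at z = 0. Lengths are in m, angles in rad, forces in N, time in s.
With the tool pointing down it reaches from about 0.3 to 0.85 m from the base axis. Payload 4.2 kg.
Tool frame: the origin (TCP) lies on the front face of the gripper's body, between the roots of the fingers; the fingertips stand 78 mm ahead of it and the grasp point (between the pads) lies 60 mm ahead of it; z points along the fingers, y is the line along which they close (so a half turn about z gives the same grasp; the last joint's range is limited). The gripper opens to 91 mm and grips with 3 to 60 N. Pads are 32 mm wide; open, the fingers measure 118 mm over their backs; the gripper's body (76 mm by 178 mm) begins 60 mm behind the grasp point.
Start: joints at [-1.271, 0.32, 1.565, -0, 1.257, -0.02], TCP at [0.181, -0.546, 0.292] pointing down, gripper open.
Joint ranges: [-3.11, 3.11], [-0.84, 2.01], [0.21, 2.61], [-1.34, 4.49], [0.05, 2.63], [-2.56, 2.56]. Speed limits (rad/s): [2.57, 2.57, 3.14, 3.14, 3.14, 3.14].

INTERFACE

Orientations are given as [roll, pitch, yaw] about the fixed x, y, z axes, in that order (R = Rz(yaw) Ry(pitch) Rx(roll)).
In Python, from cell import env gives the robot as it stands.
- The arm moves only by the tool play_rows, never from a script. Its argument "steps" is a list of rows, each a list of 4 numbers: the shift along the world's x, y, z in m, then the turn about the world's z in degrees. A call has 1 to 5 rows; each row shifts and turns the commanded pose from where the row before left it; what a row does not reach is not made up. A row lasts 1/8 s, in which the tool goes at most 62.5 mm and 10.7 degrees, less where a joint would pass 70% of its speed; a pose out of reach is approached as far as the arm can. A call is refused whole if a number of a shift passes 0.0625 or a number of a turn 10.7, either way. A call with a gripper value outside its range is refused whole. "grip" is the closure, from 0 (fully open) to 1 (shut), set as the call begins (left out, the last holds). The fingers move at their own pace and stop on an object; "squeeze" is the grip in N (left out, the last holds). Time passes only in rows, so rows that do not move let the fingers close. It gives the time, the measured TCP pose, the force, the opening and the grip force at its end, in the units of the state.
- env.sense(): the state, without advancing time (a new reading comes with each control period).
- env.grab_frame(name): name is "side" or "top"; returns a dict with "img" (400x640x3 uint8, blue, green, red), "depth" (400x640 float32, m along the optical axis (not along the pixel's ray), 0 where there is no reading), "fx", "fy", "cx", "cy" (pixels), "dist" ([k1, k2, p1, p2, k3] as OpenCV has them; the pictures are not rectified), "eye" and "orientation" of the camera in the world. Camera axes: x right, y down, z forward; pixel columns grow to the right and rows downward; lengths in m; the calibration is good to about 2 mm. A picture is of the moment at which its call begins.
- env.hand_in(): hands the job in; it is judged then, once.
The state is a dict: "time": time; "joint_pos": joint angles; "qd": joint speeds; "tau": joint torques, N m; "ee_pos": TCP position; "ee_rot": TCP orientation; "ft_force": force on the tool from outside, world axes, zero at the start; "wrist_torque": the same for the moment, N m; "opening": finger opening in m; "grasp_force": force on a finger pad.
Only numpy, scipy, OpenCV 4.12 (cv2) and the standard library are available. Lean on these libraries where they do the work, as an engineer would, in place of code of your own. Each camera call takes 0.05 s, during which the arm holds its last target. There are 200 camera calls.

## Working session

There is one attempt and no reset: what is moved stays moved. The work goes in short steps, Python scripts to look and compute and a tool call to move; the robot and the scene stay as the last step left them, time stands still between calls to the robot, and variables do not carry over. Pictures are saved under pics/ and viewed, at most 14 in all, crops included, and the job is handed in when it is done.

Besides the shell and the picture viewer there is one more tool, called after "Emit:" as name(argument=value, ...) on one line, values as JSON. play_rows: Moves the arm, as the interface text tells. Its arguments: {"type":"object","properties":{"steps":{"type":"array","items":{"type":"array","items":{"type":"number"}}},"grip":{"type":"number"},"squeeze":{"type":"number"}},"required":["steps"]}

```bash
mkdir -p pics; ls; cat > h.py <<'E'
import numpy as np,cv2
from cell import env
from scipy.spatial.transform import Rotation as R
def rot(o):
    o=np.array(o,float)
    return o if o.shape==(3,3) else (R.from_quat(o).as_matrix() if o.size==4 else R.from_euler('xyz',o).as_matrix())
def grab(n,save=None):
    f=env.grab_frame(n)
    if save: cv2.imwrite('pics/'+save,f['img'])
    K=np.array([[f['fx'],0,f['cx']],[0,f['fy'],f['cy']],[0,0,1.]])
    u,v=np.meshgrid(np.arange(640),np.arange(400))
    p=cv2.undistortPoints(np.stack([u,v],-1).reshape(-1,1,2).astype(np.float64),K,np.array(f['dist'],float)).reshape(400,640,2)
    d=f['depth'][...,None]
    P=np.concatenate([p*d,d],-1)@rot(f['orientation']).T+np.array(f['eye'])
    P[f['depth']<=0]=np.nan
    return f,P
E
python3 - <<'E'
from h import *
for n in('top','side'):
    f,P=grab(n,n+'0.png');print(n,f['eye'],f['orientation'],f['fx'])
    np.save(n+'0.npy',P)
s=env.sense();print(s)
E
```

```text
pics
top [0.42260639 0.04780298 1.86209991] [-3.06870442  0.0042752  -1.58562924] 448.24803285163927
side [-0.06941041  0.67941381  0.90659584] [-2.24736912e+00 -1.63407599e-03 -2.39136987e+00] 384.3251266162333
{'time': 0.1, 'joint_pos': array([-1.27104617e+00,  3.20212254e-01,  1.56553623e+00, -4.78862502e-05,
        1.25740515e+00, -1.99654640e-02]), 'qd': array([ 1.55277263e-05, -1.31684635e-03, -3.88041229e-03,  7.19963692e-04,
       -1.49717986e-03,  2.15214650e-04]), 'tau': array([-1.17261952e-04, -4.13331771e+01, -2.32509327e+01,  7.28605594e-02,
        4.21808346e-02, -7.11369285e-05]), 'ee_pos': array([ 0.18063297, -0.54554829,  0.29152137]), 'ee_rot': array([-3.14003108e+00,  1.43581761e-05,  3.19730426e-01]), 'ft_force': array([-0.61539783, -0.23753182,  0.18606705]), 'wrist_torque': array([ 0.00610573, -0.03409123, -0.06913189]), 'grasp_force': 0.0, 'opening': 0.09102113301190917}
```

View pics/top0.png

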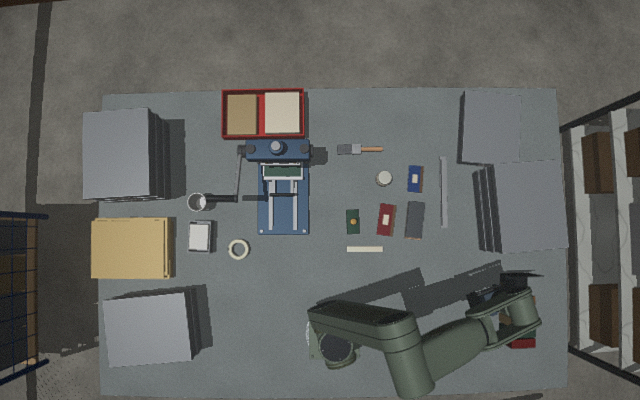

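View pics/side0.png

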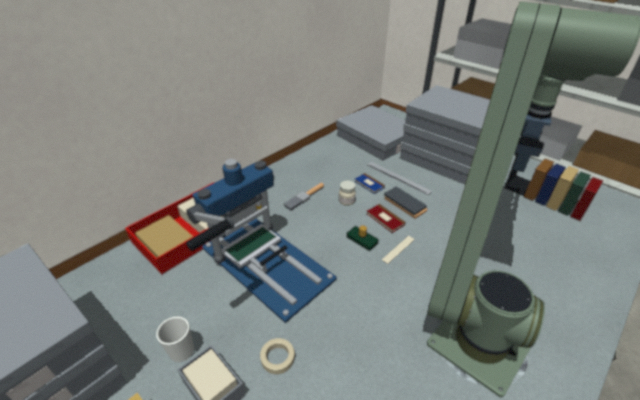

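Top view: the grey board lies on the beech at (415,219), red volume at (386,219), blue volume at (415,179), weight at (352,221), jar at (384,178), and press bed at about (283,190). I see no ochre volume. I'll measure these next.

```bash
cat > m.py <<'E'
from h import *
def blob(P,box,zmin,zmax,mask=None):
    x0,x1,y0,y1=box
    m=(P[...,0]>x0)&(P[...,0]<x1)&(P[...,1]>y0)&(P[...,1]<y1)&(P[...,2]>zmin)&(P[...,2]<zmax)
    if mask is not None: m&=mask
    q=P[m]
    n,l,st,c=cv2.connectedComponentsWithStats(m.astype(np.uint8),connectivity=8)
    out=[]
    for i in range(1,n):
        if st[i,4]<15: continue
        q=P[l==i]; r=cv2.minAreaRect((q[:,:2]*1000).astype(np.float32))
        out.append((np.round(r[0],1),np.round(r[1],1),round(r[2],1),'z',np.round(np.percentile(q[:,2],[5,50,95])*1000,1),'mean',np.round(q[:,:2].mean(0)*1000,1),'px',st[i,:5]))
    return out
E
python3 - <<'E'
from m import *
import numpy as np
P=np.load('top0.npy')
for v,u in [(219,415),(219,386),(179,415),(221,352),(178,384),(190,283),(230,262),(150,275),(250,365)]: print((u,v),np.round(P[v,u],3))
for b in blob(P,(0.3,0.85,-0.5,-0.02),0.012,0.09): print(b)
img=cv2.imread('pics/top0.png')
c=cv2.resize(img[80:260,180:460],None,fx=2.8,fy=2.8,interpolation=cv2.INTER_CUBIC);cv2.imwrite('pics/c0.png',c)
E
```

```text
(415, 219) [ 0.462 -0.341  0.03 ]
(386, 219) [ 0.464 -0.224  0.016]
(415, 179) [ 0.628 -0.349  0.019]
(352, 221) [ 0.457 -0.08   0.061]
(384, 178) [ 0.627 -0.21   0.082]
(283, 190) [0.591 0.2   0.013]
(262, 230) [0.427 0.286 0.03 ]
(275, 150) [0.702 0.201 0.33 ]
(365, 250) [ 0.338 -0.135  0.008]
(array([ 758.9, -120.7]), array([189. ,  40.6]), 89.2, 'z', array([13.1, 19.3, 26.9]), 'mean', array([ 758. , -101.6]), 'px', array([337, 144,  46,  10, 298], dtype=int32))
(array([ 633.1, -350.2]), array([ 59.6, 115.2]), 84.0, 'z', array([12.8, 17.3, 24.1]), 'mean', array([ 632.7, -350.1]), 'px', array([408, 164,  16,  29, 307], dtype=int32))
(array([ 629.6, -210.1]), array([59.9, 57. ]), 82.1, 'z', array([26.8, 74. , 82.3]), 'mean', array([ 628.1, -209.1]), 'px', array([375, 171,  17,  16, 205], dtype=int32))
(array([ 458.6, -344.6]), array([ 73.5, 159. ]), 82.9, 'z', array([18.6, 28.2, 36.1]), 'mean', array([ 457.7, -339.9]), 'px', array([405, 200,  20,  40, 614], dtype=int32))
(array([ 462.3, -225.2]), array([ 67.7, 129.7]), 80.9, 'z', array([12.9, 17.8, 24.3]), 'mean', array([ 462.6, -226.2]), 'px', array([377, 204,  20,  33, 443], dtype=int32))
(array([456.2, -82.6]), array([50.6, 94.5]), 88.9, 'z', array([17.1, 25. , 61. ]), 'mean', array([456.5, -83.7]), 'px', array([346, 210,  13,  24, 288], dtype=int32))
```

View pics/c0.png

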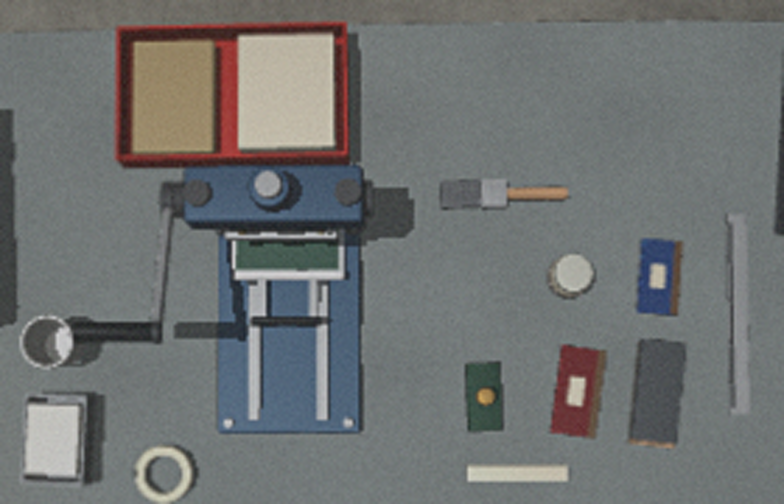

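The crop shows only the red and blue volumes, so the pile has two. The press axes are nearly aligned with the world axes. Next I'll get precise poses by intersecting rays with planes of known height.

```bash
cat >> m.py <<'E'
def ray(f,px,z):
    K=np.array([[f['fx'],0,f['cx']],[0,f['fy'],f['cy']],[0,0,1.]])
    p=cv2.undistortPoints(np.array(px,np.float64).reshape(-1,1,2),K,np.array(f['dist'],float)).reshape(-1,2)
    d=np.c_[p,np.ones(len(p))]@rot(f['orientation']).T; e=np.array(f['eye'])
    return (e+d*((np.broadcast_to(z,len(d))-e[2])/d[:,2])[:,None])[:,:2]*1000
def rect(f,m,z):
    "largest blob of mask m lying at height z -> (centre, size, yaw deg of long side) "
    n,l,st,c=cv2.connectedComponentsWithStats(m.astype(np.uint8))
    i=1+np.argmax(st[1:,4]); v,u=np.nonzero(l==i)
    q=ray(f,np.c_[u,v],z); c=q.mean(0); w,V=np.linalg.eigh(np.cov((q-c).T)); a=np.degrees(np.arctan2(V[1,1],V[0,1]))
    r=cv2.minAreaRect(q.astype(np.float32))
    return dict(mean=c.round(1),size=np.sqrt(12*w[::-1]).round(1),yaw=round((a+90)%180-90,1),rc=np.round(r[0],1),rs=np.round(r[1],1),ra=round(r[2],1),px=st[i].tolist())
def box(m,u0,u1,v0,v1):
    k=np.zeros_like(m);k[v0:v1,u0:u1]=m[v0:v1,u0:u1];return k
E
python3 - <<'E'
from m import *
f,P=grab('top')
img=f['img'].astype(int);B,G,Rr=img[...,0],img[...,1],img[...,2]
hsv=cv2.cvtColor(f['img'],cv2.COLOR_BGR2HSV).astype(int);H,S,V=[hsv[...,i] for i in range(3)]
for (u,v) in [(415,215),(430,215),(386,210),(415,170),(350,214),(262,225),(283,172),(284,195)]: print((u,v),hsv[v,u])
blue=(abs(H-108)<12)&(S>100)
print('table',np.median(V[260:280,430:440]),np.median(S[260:280,430:440]))
print('red',rect(f,box(((H<8)|(H>170))&(S>90),370,400,195,245),.016))
print('blue',rect(f,box((abs(H-115)<12)&(S>110),400,430,155,200),.016))
print('green w',rect(f,box((abs(H-75)<20)&(S>80)&(V<90),340,365,200,240),.024))
print('inlay',rect(f,box((abs(H-75)<20)&(S>60)&(V<110),255,310,155,185),.042))
bm=box(blue,250,315,160,240)
v,u=np.nonzero(bm);
# base plate edges
rows=[(v0,np.nonzero(bm[v0])[0]) for v0 in range(185,231)]
L=ray(f,[(r.min()-.5,v0) for v0,r in rows],.018);Q=ray(f,[(r.max()+.5,v0) for v0,r in rows],.018)
for e in(L,Q):
    k=np.polyfit(e[:,0],e[:,1],1);res=e[:,1]-np.polyval(k,e[:,0]);g=abs(res)<4;k=np.polyfit(e[g,0],e[g,1],1);print('side',k,np.polyval(k,[400,700]))
cols=[(u0,np.nonzero(bm[:,u0])[0].max()+.5) for u0 in range(262,306)]
e=ray(f,cols,.018);k=np.polyfit(e[:,1],e[:,0],1);print('front',k,np.polyval(k,[100,200,300]))
dark=box((V<45),265,305,190,200);vv,uu=np.nonzero(dark)
q=ray(f,np.c_[uu,vv],.07);print('pull',q.mean(0),q.min(0),q.max(0))
dark=box((V<50),195,245,185,212);vv,uu=np.nonzero(dark)
q=ray(f,np.c_[uu,vv],.31);print('lever',q.mean(0),q.min(0),q.max(0))
np.set_printoptions(linewidth=250)
print(V[190:206,196:244])
print(V[188:202,262:304:2])
E
```

```text
(415, 215) [105  18  83]
(430, 215) [ 90  11 120]
(386, 210) [179 126 105]
(415, 170) [111 130 104]
(350, 214) [74 71 72]
(262, 225) [106  86 130]
(283, 172) [77 50 92]
(284, 195) [80 16 49]
table 120.0 15.0
red {'mean': array([ 464. , -218.6]), 'size': array([139.4,  60. ]), 'yaw': np.float64(-9.4), 'rc': array([ 463.8, -219.2]), 'rs': array([ 56.1, 128.4]), 'ra': 80.9, 'px': [377, 203, 17, 33, 344]}
blue {'mean': array([ 631. , -342.6]), 'size': array([119.9,  50.8]), 'yaw': np.float64(-5.9), 'rc': array([ 630.7, -343.5]), 'rs': array([ 46.9, 108.5]), 'ra': 84.2, 'px': [408, 166, 13, 26, 228]}
green w {'mean': array([454.2, -66. ]), 'size': array([nan, nan]), 'yaw': np.float64(nan), 'rc': array([454.2, -66. ]), 'rs': array([0., 0.]), 'ra': 0.0, 'px': [348, 222, 1, 1, 1]}
inlay {'mean': array([663. , 221.1]), 'size': array([45. , 31.3]), 'yaw': np.float64(56.3), 'rc': array([668.8, 217.5]), 'rs': array([41.2, 37.2]), 'ra': 89.1, 'px': [273, 166, 11, 10, 38]}m.py:23: RuntimeWarning: Degrees of freedom <= 0 for slice
  q=ray(f,np.c_[u,v],z); c=q.mean(0); w,V=np.linalg.eigh(np.cov((q-c).T)); a=np.degrees(np.arctan2(V[1,1],V[0,1]))
  c *= np.true_divide(1, fact)
  c *= np.true_divide(1, fact)
Traceback (most recent call last):
ValueError: zero-size array to reduction operation minimum which has no identity
```

```bash
cat > a.py <<'E'
from m import *
f,P=grab('top')
hsv=cv2.cvtColor(f['img'],cv2.COLOR_BGR2HSV).astype(int);H,S,V=[hsv[...,i] for i in range(3)]
print('red',rect(f,box((S>45),370,402,195,245),.016))
print('blue',rect(f,box((S>45),400,430,155,200),.016))
print('weight',rect(f,box((S>40),340,365,200,240),.024))
print('grey',rect(f,box((V<100),398,430,195,245),.028))
bm=box((abs(H-107)<10)&(S>60),250,315,160,240)
rows=[(v0,np.nonzero(bm[v0])[0]) for v0 in range(195,231)]
L=ray(f,[(r.min()-.5,v0) for v0,r in rows],.018);Q=ray(f,[(r.max()+.5,v0) for v0,r in rows],.018)
for e in(L,Q):
    k=np.polyfit(e[:,0],e[:,1],1);res=e[:,1]-np.polyval(k,e[:,0]);g=abs(res)<4;k=np.polyfit(e[g,0],e[g,1],1);print('side',k[0],np.polyval(k,[400,500,700]),g.sum())
cols=[(u0,np.nonzero(bm[:,u0])[0].max()+.5) for u0 in range(262,306)]
e=ray(f,cols,.018);k=np.polyfit(e[:,1],e[:,0],1);print('front',k[0],np.polyval(k,[100,200,300]))
q=P[(P[...,2]>.055)&(P[...,2]<.085)&(P[...,0]>.48)&(P[...,0]<.66)&(P[...,1]>.12)&(P[...,1]<.28)]
print('pull',len(q),np.median(q,0),q.min(0),q.max(0))
q=P[(P[...,2]>.29)&(P[...,2]<.35)&(P[...,0]>.45)&(P[...,0]<.56)&(P[...,1]>.25)&(P[...,1]<.55)]
print('lever',len(q),np.median(q,0),q.min(0),q.max(0))
q=P[(P[...,2]>.19)&(P[...,2]<.29)&(P[...,0]>.5)&(P[...,1]>.05)&(P[...,1]<.35)]
print('head',len(q),np.median(q,0),q.min(0),q.max(0))
q=P[(P[...,2]>.035)&(P[...,2]<.055)&(P[...,0]>.5)&(P[...,1]>.1)&(P[...,1]<.3)]
print('bed',len(q),np.percentile(q,[1,50,99],0))
q=P[(P[...,2]>.06)&(P[...,2]<.12)&(P[...,0]>.4)&(P[...,0]<.6)&(P[...,1]>.32)&(P[...,1]<.6)]
print('pot/box',blob(P,(.35,.65,.33,.65),.06,.13))
E
python3 a.py
```

```text
red {'mean': array([ 462.7, -223.5]), 'size': array([136.8,  69.7]), 'yaw': np.float64(-8.9), 'rc': array([ 462.9, -223.4]), 'rs': array([ 66.6, 130.2]), 'ra': 81.0, 'px': [376, 203, 20, 33, 461]}
blue {'mean': array([ 631.3, -348.2]), 'size': array([120.8,  64.8]), 'yaw': np.float64(-6.2), 'rc': array([ 631.1, -348.3]), 'rs': array([ 63.5, 112.8]), 'ra': 84.4, 'px': [407, 165, 17, 28, 325]}
weight {'mean': array([455.5, -83.5]), 'size': array([98.6, 48.3]), 'yaw': np.float64(1.1), 'rc': array([456.1, -82.5]), 'rs': array([49.2, 94.2]), 'ra': 89.1, 'px': [346, 210, 13, 24, 276]}
grey {'mean': array([ 462. , -338.8]), 'size': array([149.2,  73.5]), 'yaw': np.float64(-8.1), 'rc': array([ 462.3, -338.2]), 'rs': array([ 74.6, 149.4]), 'ra': 81.9, 'px': [404, 201, 21, 38, 644]}
side -0.021732274181596744 [307.70934751 305.53612009 301.18966525] 36
side 0.016972098539120153 [ 96.03473073  97.73194059 101.1263603 ] 36
front 0.0033898899788678705 [407.55388141 407.8928704  408.2318594 ]
pull 93 [0.568769   0.20354887 0.07546414] [0.56114295 0.1472387  0.05543638] [0.65561568 0.25185515 0.08360694]
lever 239 [0.53861448 0.3847751  0.3195539 ] [0.52391065 0.33592537 0.30030604] [0.55985354 0.44580305 0.33286633]
head 1560 [0.70606864 0.22441343 0.26627911] [0.57601418 0.07365703 0.19011771] [0.75746533 0.3498324  0.28991269]
bed 967 [[0.54599552 0.10936491 0.03526614]
 [0.67447801 0.19712292 0.04423548]
 [1.00431783 0.28731376 0.05490062]]
pot/box [(array([542. , 541.4]), array([73.2, 76.1]), 5.2, 'z', array([ 64.7,  87.9, 101.6]), 'mean', array([543.3, 547.5]), 'px', array([187, 193,  21,  19, 136], dtype=int32)), (array([401.4, 538.9]), array([90.8, 96.7]), 89.4, 'z', array([61.1, 67.1, 74.3]), 'mean', array([402.8, 539.2]), 'px', array([188, 225,  23,  25, 458], dtype=int32))]
```

Emit:
play_rows(steps=[[0.028, 0.05, 0, -1.22], [0.028, 0.05, 0, -1.22], [0.028, 0.05, 0, -1.22], [0.028, 0.05, 0, -1.22], [0.028, 0.05, 0, -1.22]], grip=1, squeeze=20)

```text
time: 0.82
ee_pos: [0.3213, -0.2942, 0.2923]
ee_rot: [3.141, -0.0, 0.212]
ft_force: [1.3, 0.2, 0.1]
opening: 0.0441
grasp_force: 0.0
```

Emit:
play_rows(steps=[[0.028, 0.05, 0, -1.22], [0.028, 0.05, 0, -1.22], [0.028, 0.05, 0, -1.22], [0.028, 0.05, 0, -1.22], [0.028, 0.05, 0, -1.22]])

```text
time: 1.45
ee_pos: [0.4613, -0.0441, 0.2923]
ee_rot: [3.141, -0.0, 0.106]
ft_force: [2.1, -1.3, -0.2]
opening: 0.0001
grasp_force: 0.0
```

Emit:
play_rows(steps=[[0.028, 0.05, 0, -1.22], [0.028, 0.05, 0, -1.22], [0.028, 0.05, 0, -1.22], [0.028, 0.05, 0, -1.22], [0.024, 0.047, 0, -1.22]])

```text
time: 2.08
ee_pos: [0.5975, 0.203, 0.2919]
ee_rot: [3.141, 0.0, 0.0]
ft_force: [0.2, -0.7, 0.5]
opening: 0.0004
grasp_force: 0.0
```

Emit:
play_rows(steps=[[0, 0, -0.05, 0], [0, 0, -0.05, 0], [0, 0, -0.03, 0], [0, 0, 0, 0]])

```text
time: 2.58
ee_pos: [0.5953, 0.2007, 0.1595]
ee_rot: [3.14, 0.006, 0.0]
ft_force: [-0.2, 0.3, 0.4]
opening: 0.0007
grasp_force: 0.0
```

Emit:
play_rows(steps=[[0.002, 0, -0.013, 0], [0.002, 0, -0.014, 0], [0, 0, 0, 0]])

```text
time: 2.95
ee_pos: [0.6005, 0.2009, 0.1345]
ee_rot: [3.141, 0.001, 0.0]
ft_force: [0.8, -0.2, 0.0]
opening: 0.0007
grasp_force: 0.0
```

Emit:
play_rows(steps=[[-0.025, 0, 0, 0], [-0.025, 0, 0, 0], [-0.025, 0, 0, 0], [-0.025, 0, 0, 0], [-0.02, 0, 0, 0]])

```text
time: 3.58
ee_pos: [0.4816, 0.2019, 0.1364]
ee_rot: [-3.139, -0.005, 0.0]
ft_force: [2.8, 1.8, -1.4]
opening: 0.0006
grasp_force: 1.5
```

Emit:
play_rows(steps=[[-0.008, 0, 0, 0], [-0.004, 0, 0, 0], [0, 0, 0, 0]])

```text
time: 3.95
ee_pos: [0.4711, 0.2014, 0.1362]
ee_rot: [-3.141, -0.006, 0.001]
ft_force: [4.3, -0.7, 0.0]
opening: 0.0008
grasp_force: 2.3
```

Emit:
play_rows(steps=[[-0.004, 0, 0, 0], [-0.003, 0, 0, 0], [0, 0, 0, 0], [0, 0, 0, 0]])

```text
time: 4.45
ee_pos: [0.4699, 0.2015, 0.1366]
ee_rot: [-3.14, -0.019, 0.003]
ft_force: [19.7, -3.7, -9.8]
opening: 0.0011
grasp_force: 9.5
```

Emit:
play_rows(steps=[[0.01, 0, 0, 0], [0.01, 0, 0.02, 0], [0, -0.02, 0.05, 0], [0, -0.05, 0.03, 0], [0, -0.05, 0.02, 0]], grip=0)

```text
time: 5.08
ee_pos: [0.4817, 0.0801, 0.2567]
ee_rot: [-3.141, -0.0, 0.002]
ft_force: [-0.2, -1.2, -1.2]
opening: 0.0475
grasp_force: 0.0
```

Emit:
play_rows(steps=[[0, -0.06, 0, 0], [0, -0.06, 0, 0], [0, -0.06, 0, 0], [0, -0.06, 0, 0], [0, 0, 0, 0]])

```text
time: 5.7
ee_pos: [0.4812, -0.1622, 0.2549]
ee_rot: [-3.142, 0.002, -0.006]
ft_force: [-0.2, 1.4, 0.2]
opening: 0.0914
grasp_force: 0.0
```

```bash
cat > b.py <<'E'
from m import *
f,P=grab('top','t1.png')
q=P[(P[...,2]>.06)&(P[...,2]<.085)&(P[...,0]>.40)&(P[...,0]<.6)&(P[...,1]>.12)&(P[...,1]<.28)]
print('pull',len(q),np.median(q,0))
cv2.imwrite('pics/c1.png',cv2.resize(f['img'][80:260,180:460],None,fx=2.8,fy=2.8,interpolation=cv2.INTER_CUBIC))
E
python3 b.py
```

```text
pull 75 [0.44515309 0.20383474 0.07614431]
```

View pics/c1.png

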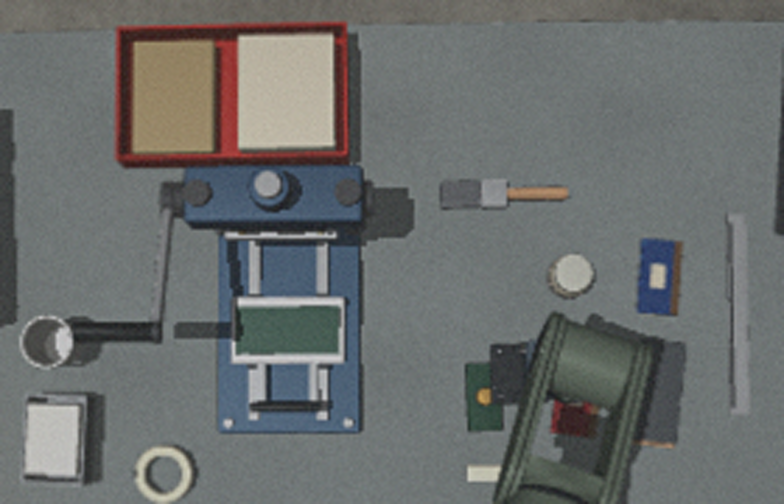

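The bed is out at its stop: pull bar at crop (290,405), inlay centre at (289,330). Next is the grey board.

Emit:
play_rows(steps=[[-0.005, -0.045, 0, -2], [-0.005, -0.045, 0, -2], [-0.005, -0.045, -0.02, -2], [-0.004, -0.042, -0.04, -2], [0, 0, -0.05, 0]])

```text
time: 6.38
ee_pos: [0.4636, -0.3372, 0.1448]
ee_rot: [3.14, -0.003, -0.141]
ft_force: [0.7, 0.4, -1.3]
opening: 0.0914
grasp_force: 0.0
```

Emit:
play_rows(steps=[[0, 0, -0.025, 0], [0, 0, -0.015, 0], [0, 0, -0.009, 0], [0, 0, 0, 0]])

```text
time: 6.88
ee_pos: [0.4631, -0.3354, 0.0965]
ee_rot: [3.142, -0.0, -0.138]
ft_force: [0.1, -0.3, 0.0]
opening: 0.0913
grasp_force: 0.0
```

```bash
cat > c.py <<'E'
from m import *
f,P=grab('side','s1.png')
s=env.sense();print(s['ee_pos'],s['ee_rot'],s['joint_pos'])
cv2.imwrite('pics/cs1.png',cv2.resize(f['img'][130:280,290:490],None,fx=4,fy=4,interpolation=cv2.INTER_CUBIC))
# inlay from earlier picture
f2,_=grab('top')
hsv=cv2.cvtColor(f2['img'],cv2.COLOR_BGR2HSV).astype(int)
m=box((abs(hsv[...,0]-78)<15)&(hsv[...,1]>35)&(hsv[...,2]<115),264,304,186,212)
print(rect(f2,m,.042))
E
python3 c.py
```

```text
[ 0.46332633 -0.33574876  0.09697514] [ 3.14097284e+00 -1.10023405e-03 -1.38648747e-01] [-6.47174900e-01  5.03502442e-01  1.82299836e+00 -7.82486086e-06
  8.13829063e-01  1.06227588e+00]
{'mean': array([557.8, 200.7]), 'size': array([148.7,  65.7]), 'yaw': np.float64(89.3), 'rc': array([559.7, 202.2]), 'rs': array([147.4,  65.4]), 'ra': 89.2, 'px': [264, 189, 37, 17, 584]}
```

View pics/cs1.png

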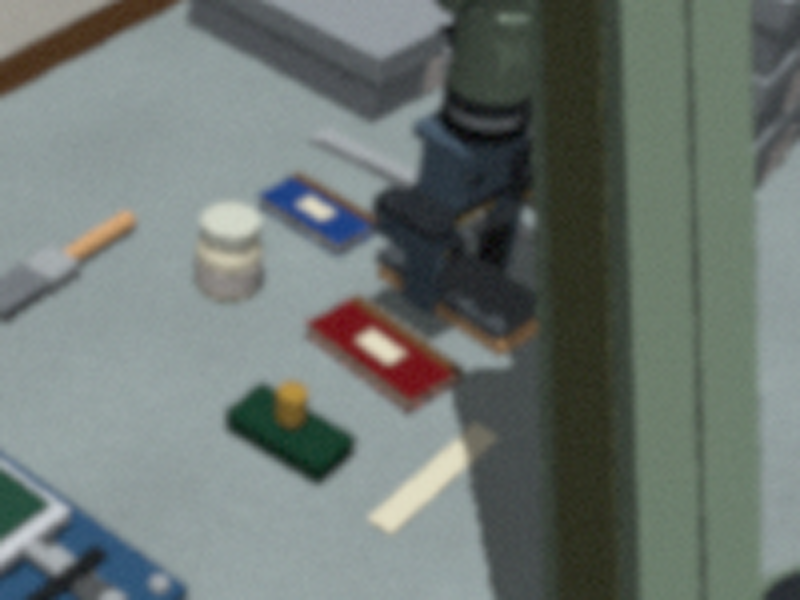

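The fingers straddle the grey board's middle, at about (440,270) in the crop. I'll close on it.

Emit:
play_rows(steps=[[0, 0, 0, 0], [0, 0, 0, 0], [0, 0, 0, 0], [0, 0, 0, 0]], grip=1, squeeze=15)

```text
time: 7.48
ee_pos: [0.463, -0.3363, 0.0968]
ee_rot: [3.14, -0.001, -0.139]
ft_force: [-1.8, -1.0, 3.6]
opening: 0.0679
grasp_force: 15.0
```

Emit:
play_rows(steps=[[0, 0, 0.015, 0], [0, 0, 0.03, 0], [0, 0, 0.05, 0], [0, 0, 0.05, 0], [0, 0, 0.01, 0]])

```text
time: 8.1
ee_pos: [0.4638, -0.3364, 0.2556]
ee_rot: [3.138, -0.007, -0.139]
ft_force: [-0.1, 0.5, -0.9]
opening: 0.0681
grasp_force: 15.0
```

```bash
cat > d.py <<'E'
from m import *
import sys
n=sys.argv[1]
f,P=grab('side','s_%s.png'%n)
s=env.sense();print(s['ee_pos'],s['ee_rot'],s['opening'])
cv2.imwrite('pics/d_%s.png'%n,cv2.resize(f['img'][100:320,200:520],None,fx=2.5,fy=2.5,interpolation=cv2.INTER_CUBIC))
E
python3 d.py 1
```

```text
[ 0.46344114 -0.33616752  0.25475472] [ 3.13912013 -0.00494149 -0.13921629] 0.0680163575640174
```

View pics/d_1.png

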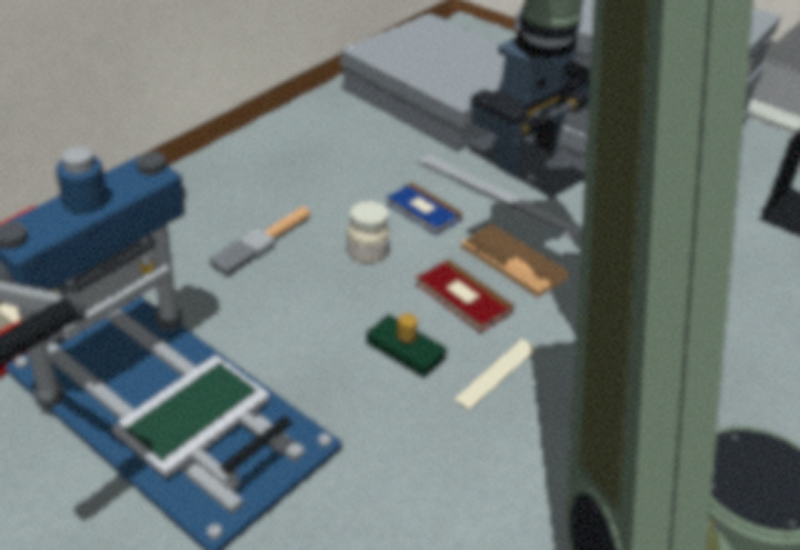

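The grey board is held; the beech at (515,260) and the volumes have not moved. I'll carry the board to the bed mark at (0.558, 0.201).

Emit:
play_rows(steps=[[0.008, 0.045, 0, 8.2], [0.008, 0.045, 0, 8.2], [0.008, 0.045, 0, 8.2], [0.008, 0.045, 0, 8.2], [0.008, 0.045, 0, 8.2]])

```text
time: 8.78
ee_pos: [0.5018, -0.1091, 0.2495]
ee_rot: [-3.139, 0.003, 0.581]
ft_force: [-0.4, -0.4, -0.2]
opening: 0.0681
grasp_force: 15.0
```

Emit:
play_rows(steps=[[0.008, 0.045, 0, 8.2], [0.008, 0.045, 0, 8.2], [0.008, 0.045, 0, 8.2], [0.008, 0.045, 0, 8.2], [0.008, 0.045, 0, 8.2]])

```text
time: 9.4
ee_pos: [0.5418, 0.1155, 0.2494]
ee_rot: [-3.138, 0.002, 1.297]
ft_force: [-0.1, -0.6, -0.2]
opening: 0.0676
grasp_force: 15.0
```

Emit:
play_rows(steps=[[0.008, 0.045, 0, 8.2], [0.0065, 0.042, 0, 7.7], [0, 0, 0, 0], [0, 0, -0.04, 0], [0, 0, -0.04, 0]])

```text
time: 10.02
ee_pos: [0.5564, 0.2002, 0.1694]
ee_rot: [-3.14, 0.001, 1.568]
ft_force: [0.2, 0.3, -1.1]
opening: 0.0682
grasp_force: 15.0
```

Emit:
play_rows(steps=[[0, 0, -0.025, 0], [0, 0, -0.012, 0], [0, 0, 0, 0]])

```text
time: 10.4
ee_pos: [0.5567, 0.2004, 0.1333]
ee_rot: [-3.139, 0.001, 1.569]
ft_force: [-0.6, 0.5, -1.0]
opening: 0.0681
grasp_force: 15.0
```

Emit:
play_rows(steps=[[0.001, 0.001, -0.004, 0], [0, 0, -0.003, 0], [0, 0, -0.001, 0], [0, 0, 0, 0]])

```text
time: 10.9
ee_pos: [0.5583, 0.2022, 0.1265]
ee_rot: [3.141, -0.0, 1.57]
ft_force: [-1.0, 0.1, -1.0]
opening: 0.0675
grasp_force: 15.0
```

Emit:
play_rows(steps=[[0, 0, -0.001, 0], [0, 0, -0.001, 0], [0, 0, 0, 0]])

```text
time: 11.28
ee_pos: [0.5584, 0.2022, 0.1249]
ee_rot: [3.141, -0.0, 1.569]
ft_force: [-1.6, 0.1, 3.5]
opening: 0.0679
grasp_force: 15.0
```

Emit:
play_rows(steps=[[0, 0, 0, 0], [0, 0, 0, 0], [0, 0, 0, 0], [0, 0, 0.02, 0], [0, 0, 0.04, 0]], grip=0)

```text
time: 11.9
ee_pos: [0.5573, 0.2018, 0.1831]
ee_rot: [-3.137, 0.002, 1.569]
ft_force: [0.8, -0.3, 0.3]
opening: 0.0911
grasp_force: 0.0
```

Emit:
play_rows(steps=[[0, 0, 0.04, 0], [0, -0.03, 0.03, 0], [-0.01, -0.06, 0, -9], [-0.01, -0.06, 0, -9], [-0.01, -0.06, 0, -9]])

```text
time: 12.52
ee_pos: [0.5278, -0.0095, 0.2544]
ee_rot: [3.141, -0.0, 1.094]
ft_force: [0.8, -0.8, 0.6]
opening: 0.0912
grasp_force: 0.0
```

```bash
cat > e.py <<'E'
from m import *
import sys
f,P=grab('top','te.png')
s=env.sense();print(s['ee_pos'],s['ee_rot'],s['opening'])
hsv=cv2.cvtColor(f['img'],cv2.COLOR_BGR2HSV).astype(int)
H,S,V=[hsv[...,i] for i in range(3)]
for b in blob(P,(.49,.63,.1,.3),float(sys.argv[1]),float(sys.argv[1])+.03): print(b)
cv2.imwrite('pics/%s.png'%sys.argv[2],cv2.resize(f['img'][80:260,180:460],None,fx=2.8,fy=2.8,interpolation=cv2.INTER_CUBIC))
E
python3 e.py .049 e1
```

```text
[ 0.52621387 -0.01575583  0.25429396] [3.14021131 0.00601436 1.08619601] 0.09132758876158546
(array([559.1, 200.4]), array([ 76.8, 156.2]), 3.6, 'z', array([50.7, 56.6, 63.6]), 'mean', array([556.8, 201. ]), 'px', array([263, 187,  39,  21, 585], dtype=int32))
```

View pics/e1.png

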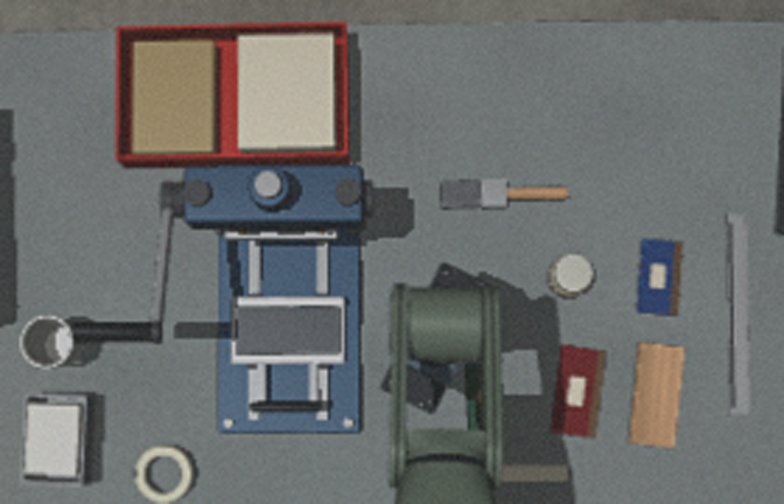

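The grey board sits centred on the inlay, at crop (289,330). Next is the red volume.

Emit:
play_rows(steps=[[-0.009, -0.03, 0, -10.2], [-0.009, -0.03, 0, -10.2], [-0.009, -0.03, 0, -10.2], [-0.009, -0.03, 0, -10.2], [-0.009, -0.03, 0, -10.2]])

```text
time: 13.2
ee_pos: [0.483, -0.1586, 0.2542]
ee_rot: [3.142, -0.0, 0.203]
ft_force: [-0.4, 0.3, 0.7]
opening: 0.0915
grasp_force: 0.0
```

Emit:
play_rows(steps=[[-0.009, -0.03, 0, -10.2], [-0.0095, -0.028, 0, -10], [0, 0, -0.04, 0], [0, 0, -0.05, 0], [0, 0, -0.02, 0]])

```text
time: 13.82
ee_pos: [0.4634, -0.2151, 0.1416]
ee_rot: [-3.14, 0.005, -0.144]
ft_force: [0.2, -0.5, 0.9]
opening: 0.0912
grasp_force: 0.0
```

Emit:
play_rows(steps=[[0, 0, 0, 0], [0, 0, 0, 0]])

```text
time: 14.08
ee_pos: [0.4656, -0.2161, 0.1452]
ee_rot: [3.141, -0.002, -0.144]
ft_force: [0.8, 0.3, -0.5]
opening: 0.0913
grasp_force: 0.0
```

Emit:
play_rows(steps=[[-0.002, -0.0075, -0.02, -0.7], [0, 0, -0.025, 0], [0, 0, -0.01, 0], [0, 0, -0.006, 0], [0, 0, 0, 0]])

```text
time: 14.7
ee_pos: [0.4631, -0.2235, 0.0837]
ee_rot: [3.141, -0.001, -0.157]
ft_force: [0.7, -0.0, 0.3]
opening: 0.0913
grasp_force: 0.0
```

Emit:
play_rows(steps=[[0, 0, 0, 0], [0, 0, 0, 0], [0, 0, 0, 0], [0, 0, 0, 0]], grip=1)

```text
time: 15.2
ee_pos: [0.463, -0.2235, 0.0836]
ee_rot: [3.141, -0.001, -0.157]
ft_force: [0.3, 0.1, 2.1]
opening: 0.0657
grasp_force: 15.0
```

Emit:
play_rows(steps=[[0, 0, 0.015, 0], [0, 0, 0.03, 0], [0, 0, 0.05, 0], [0, 0, 0.05, 0], [0, 0, 0.025, 0]])

```text
time: 15.82
ee_pos: [0.4633, -0.2236, 0.257]
ee_rot: [3.14, -0.005, -0.157]
ft_force: [-1.0, 0.3, -1.5]
opening: 0.0657
grasp_force: 15.0
```

Emit:
play_rows(steps=[[0, 0, 0, 0]])

```text
time: 15.95
ee_pos: [0.4634, -0.2237, 0.2558]
ee_rot: [3.14, -0.005, -0.157]
ft_force: [-1.2, 1.1, -2.6]
opening: 0.0659
grasp_force: 15.0
```

Emit:
play_rows(steps=[[0.0094, 0.0425, 0, 9.9], [0.0094, 0.0425, 0, 9.9], [0.0094, 0.0425, 0, 9.9], [0.0094, 0.0425, 0, 9.9], [0.0094, 0.0425, 0, 9.9]])

```text
time: 16.58
ee_pos: [0.509, -0.0094, 0.2515]
ee_rot: [-3.139, 0.003, 0.713]
ft_force: [0.4, 0.5, -1.4]
opening: 0.0664
grasp_force: 15.0
```

Emit:
play_rows(steps=[[0.0094, 0.0425, 0, 9.9], [0.0094, 0.0425, 0, 9.9], [0.0094, 0.0425, 0, 9.9], [0.0094, 0.0425, 0, 9.9], [0.0094, 0.0425, 0, 9.9]])

```text
time: 17.2
ee_pos: [0.5561, 0.2028, 0.2512]
ee_rot: [-3.138, 0.001, 1.577]
ft_force: [-0.2, 1.0, -1.2]
opening: 0.0661
grasp_force: 15.0
```

Emit:
play_rows(steps=[[0, 0, 0, 0], [0, 0, -0.04, 0], [0, 0, -0.04, 0], [0, 0, -0.022, 0], [0, 0, 0, 0]])

```text
time: 17.82
ee_pos: [0.5548, 0.2001, 0.1485]
ee_rot: [-3.135, 0.003, 1.57]
ft_force: [0.7, -0.2, -1.3]
opening: 0.0662
grasp_force: 15.0
```

Emit:
play_rows(steps=[[0, 0, 0, 0]])

```text
time: 17.95
ee_pos: [0.557, 0.2012, 0.1518]
ee_rot: [3.141, -0.0, 1.57]
ft_force: [-0.0, -0.4, -0.9]
opening: 0.066
grasp_force: 15.0
```

Emit:
play_rows(steps=[[0.0005, 0, -0.006, 0], [0, 0, -0.004, 0], [0, 0, -0.002, 0], [0, 0, 0, 0]])

```text
time: 18.45
ee_pos: [0.5573, 0.2016, 0.1396]
ee_rot: [3.141, -0.0, 1.571]
ft_force: [-0.6, -0.3, 0.5]
opening: 0.0655
grasp_force: 15.0
```

Emit:
play_rows(steps=[[0, 0, -0.0005, 0], [0, 0, 0, 0]])

```text
time: 18.7
ee_pos: [0.5573, 0.2016, 0.1396]
ee_rot: [3.141, -0.0, 1.571]
ft_force: [-1.5, -2.1, 5.7]
opening: 0.0661
grasp_force: 15.0
```

Emit:
play_rows(steps=[[0, 0, 0, 0], [0, 0, 0, 0], [0, 0, 0, 0], [0, 0, 0.02, 0], [0, 0, 0.04, 0]], grip=0)

```text
time: 19.32
ee_pos: [0.5564, 0.2013, 0.1976]
ee_rot: [-3.137, 0.001, 1.571]
ft_force: [0.1, -0.4, -0.2]
opening: 0.0913
grasp_force: 0.0
```

Emit:
play_rows(steps=[[0, 0, 0.04, 0], [0.006, -0.046, 0.02, -8], [0.006, -0.046, 0, -8], [0.006, -0.046, 0, -8], [0.006, -0.046, 0, -8]])

```text
time: 19.95
ee_pos: [0.5813, 0.0162, 0.2587]
ee_rot: [3.141, -0.0, 1.008]
ft_force: [0.3, -0.5, -0.1]
opening: 0.0913
grasp_force: 0.0
```

Emit:
play_rows(steps=[[0.006, -0.046, 0, -8], [0.006, -0.046, 0, -8], [0.006, -0.046, 0, -8], [0.006, -0.046, 0, -8], [0.006, -0.046, 0, -8]])

```text
time: 20.58
ee_pos: [0.6113, -0.2139, 0.2586]
ee_rot: [-3.142, -0.0, 0.31]
ft_force: [0.5, 0.5, -0.2]
opening: 0.091
grasp_force: 0.0
```

Emit:
play_rows(steps=[[0.006, -0.046, 0, -8], [0.006, -0.046, 0, -8], [0.008, -0.044, 0, -8], [0, 0, 0, 0], [0, 0, 0, 0]])

```text
time: 21.2
ee_pos: [0.6311, -0.3478, 0.2582]
ee_rot: [-3.141, 0.001, -0.104]
ft_force: [-0.7, 0.3, 0.3]
opening: 0.0916
grasp_force: 0.0
```

```bash
python3 e.py .06 e2
```

```text
[ 0.63115704 -0.34733299  0.25853135] [-3.14078097e+00  7.52223995e-04 -1.02998988e-01] 0.0913405964061964
(array([556.9, 204.3]), array([ 67.1, 138.1]), 0.6, 'z', array([63.8, 72.3, 79.7]), 'mean', array([555.8, 201.3]), 'px', array([264, 189,  35,  18, 527], dtype=int32))
```

Emit:
play_rows(steps=[[0, 0, -0.05, 0], [0, 0, -0.05, 0], [0, 0, -0.05, 0], [0, 0, -0.012, 0], [0, 0, 0, 0]])

```text
time: 21.88
ee_pos: [0.6317, -0.3477, 0.0974]
ee_rot: [3.142, -0.0, -0.103]
ft_force: [0.0, 0.6, 0.5]
opening: 0.091
grasp_force: 0.0
```

Emit:
play_rows(steps=[[0, 0, -0.007, 0], [0, 0, -0.005, 0], [0, 0, 0, 0]])

```text
time: 22.25
ee_pos: [0.6313, -0.3484, 0.0851]
ee_rot: [3.141, -0.0, -0.104]
ft_force: [0.4, 0.4, -0.4]
opening: 0.0911
grasp_force: 0.0
```

Emit:
play_rows(steps=[[0, 0, 0, 0], [0, 0, 0, 0], [0, 0, 0, 0], [0, 0, 0, 0]], grip=1)

```text
time: 22.75
ee_pos: [0.6313, -0.3485, 0.0849]
ee_rot: [3.141, -0.0, -0.104]
ft_force: [-0.1, -0.2, -0.5]
opening: 0.06
grasp_force: 15.0
```

Emit:
play_rows(steps=[[0, 0, 0.015, 0], [0, 0, 0.03, 0], [0, 0, 0.05, 0], [0, 0, 0.05, 0], [0, 0, 0.03, 0]])

```text
time: 23.38
ee_pos: [0.6318, -0.3486, 0.2644]
ee_rot: [3.139, -0.005, -0.104]
ft_force: [0.6, 0.3, -0.2]
opening: 0.06
grasp_force: 15.0
```

Emit:
play_rows(steps=[[0, 0, 0, 0], [0, 0, 0, 0]])

```text
time: 23.62
ee_pos: [0.6307, -0.348, 0.2584]
ee_rot: [-3.141, 0.002, -0.104]
ft_force: [-0.2, 0.1, -1.3]
opening: 0.0599
grasp_force: 15.0
```

Emit:
play_rows(steps=[[-0.006, 0.0458, 0, 8], [-0.006, 0.0458, 0, 8], [-0.006, 0.0458, 0, 8], [-0.006, 0.0458, 0, 8], [-0.006, 0.0458, 0, 8]])

```text
time: 24.25
ee_pos: [0.6001, -0.1177, 0.2574]
ee_rot: [-3.138, 0.003, 0.598]
ft_force: [0.4, -0.2, -0.3]
opening: 0.0599
grasp_force: 15.0
```

Emit:
play_rows(steps=[[-0.006, 0.0458, 0, 8], [-0.006, 0.0458, 0, 8], [-0.006, 0.0458, 0, 8], [-0.006, 0.0458, 0, 8], [-0.006, 0.0458, 0, 8]])

```text
time: 24.88
ee_pos: [0.57, 0.111, 0.2575]
ee_rot: [-3.138, 0.002, 1.296]
ft_force: [0.8, 0.0, -1.0]
opening: 0.06
grasp_force: 15.0
```

Emit:
play_rows(steps=[[-0.006, 0.0458, 0, 8], [-0.006, 0.0458, 0, 8], [0, 0, -0.04, 0], [0, 0, -0.035, 0], [0, 0, -0.017, 0]])

```text
time: 25.5
ee_pos: [0.5573, 0.2008, 0.164]
ee_rot: [-3.135, 0.002, 1.572]
ft_force: [0.2, -0.6, -1.1]
opening: 0.0601
grasp_force: 15.0
```

Emit:
play_rows(steps=[[0, 0, 0, 0], [0, 0, 0, 0]])

```text
time: 25.75
ee_pos: [0.56, 0.2013, 0.1687]
ee_rot: [3.14, -0.001, 1.571]
ft_force: [0.5, 0.4, -0.3]
opening: 0.0597
grasp_force: 15.0
```

Emit:
play_rows(steps=[[-0.0015, 0, -0.006, 0], [0, 0, -0.004, 0], [0, 0, -0.002, 0], [0, 0, 0, 0], [0, 0, 0, 0]])

```text
time: 26.38
ee_pos: [0.558, 0.2011, 0.1568]
ee_rot: [3.141, -0.0, 1.571]
ft_force: [-1.2, -2.0, 5.3]
opening: 0.0598
grasp_force: 15.0
```

Emit:
play_rows(steps=[[0, 0, -0.0005, 0], [0, 0, 0, 0]])

```text
time: 26.62
ee_pos: [0.558, 0.2011, 0.1568]
ee_rot: [3.14, -0.0, 1.571]
ft_force: [-3.1, -1.2, 8.0]
opening: 0.0594
grasp_force: 15.0
```

Emit:
play_rows(steps=[[0, 0, 0, 0], [0, 0, 0, 0], [0, 0, 0, 0], [0, 0, 0.02, 0], [0, 0, 0.04, 0]], grip=0)

```text
time: 27.25
ee_pos: [0.5568, 0.201, 0.214]
ee_rot: [-3.137, 0.002, 1.571]
ft_force: [0.9, 0.6, 0.3]
opening: 0.0909
grasp_force: 0.0
```

Emit:
play_rows(steps=[[0, 0, 0.04, 0], [-0.008, -0.045, 0, -8.2], [-0.008, -0.045, 0, -8.2], [-0.008, -0.045, 0, -8.2], [-0.008, -0.045, 0, -8.2]])

```text
time: 27.88
ee_pos: [0.5254, 0.0199, 0.2552]
ee_rot: [3.141, 0.0, 0.994]
ft_force: [0.1, -1.2, -0.3]
opening: 0.0915
grasp_force: 0.0
```

```bash
python3 e.py .08 e3; python3 - <<'E'
from m import *
f,P=grab('top')
hsv=cv2.cvtColor(f['img'],cv2.COLOR_BGR2HSV).astype(int)
print(rect(f,box(hsv[...,1]>50,398,432,195,245),.014))
s=env.sense();print(s['ee_pos'],np.degrees(s['ee_rot'][2]))
E
```

```text
[0.52414345 0.01556867 0.25512659] [3.14047135 0.00462364 0.98876942] 0.09122439154208274
(array([554.8, 202.3]), array([104.5,  59.8]), 89.3, 'z', array([82.8, 88.8, 96. ]), 'mean', array([556., 202.]), 'px', array([268, 190,  27,  16, 390], dtype=int32))
{'mean': array([ 455.6, -340.2]), 'size': array([150.3,  69.3]), 'yaw': np.float64(-7.5), 'rc': array([ 455.6, -340.1]), 'rs': array([ 69.4, 150.4]), 'ra': 82.1, 'px': [405, 202, 20, 38, 603]}
[0.5248392  0.01796611 0.2551886 ] 56.91639701201763
```

View pics/e3.png

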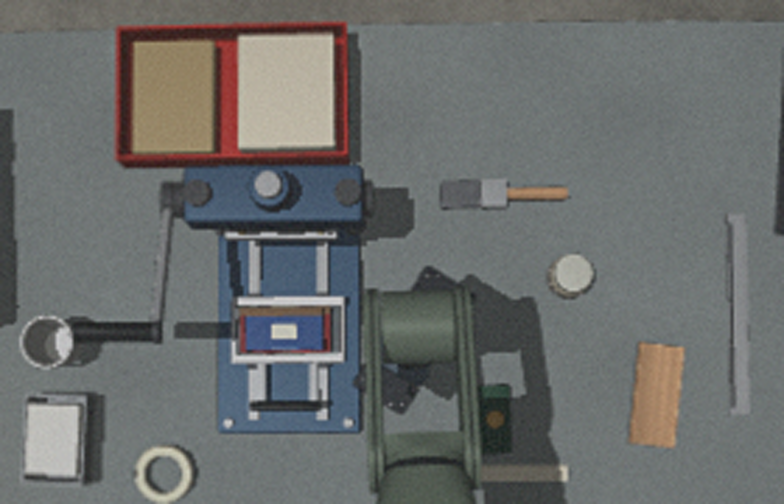

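The red and blue volumes are stacked square on the board at crop (286,330). The beech is at (657,395). The weight has been nudged to about (495,418). I'll pick up the beech now.

Emit:
play_rows(steps=[[-0.0088, -0.0451, 0, -8.1], [-0.0088, -0.0451, 0, -8.1], [-0.0088, -0.0451, 0, -8.1], [-0.0088, -0.0451, 0, -8.1], [-0.0088, -0.0451, 0, -8.1]])

```text
time: 28.6
ee_pos: [0.4819, -0.2051, 0.2552]
ee_rot: [-3.142, -0.001, 0.289]
ft_force: [0.8, -0.4, 1.2]
opening: 0.0911
grasp_force: 0.0
```

Emit:
play_rows(steps=[[-0.0088, -0.0451, 0, -8.1], [-0.0088, -0.0451, 0, -8.1], [-0.0086, -0.0451, 0, -8.1], [0, 0, -0.05, 0], [0, 0, -0.05, 0]])

```text
time: 29.22
ee_pos: [0.4561, -0.34, 0.1543]
ee_rot: [3.141, -0.002, -0.132]
ft_force: [-0.2, -0.3, 0.0]
opening: 0.0914
grasp_force: 0.0
```

Emit:
play_rows(steps=[[0, 0, -0.04, 0], [0, 0, -0.02, 0], [0, 0, 0, 0]])

```text
time: 29.6
ee_pos: [0.4553, -0.3385, 0.0935]
ee_rot: [-3.139, 0.003, -0.131]
ft_force: [-0.3, 0.6, 0.3]
opening: 0.0915
grasp_force: 0.0
```

Emit:
play_rows(steps=[[0, 0, -0.007, 0], [0, 0, -0.004, 0], [0, 0, 0, 0], [0, 0, 0, 0]])

```text
time: 30.1
ee_pos: [0.4557, -0.3397, 0.0847]
ee_rot: [3.141, -0.001, -0.132]
ft_force: [-0.3, -1.1, -0.3]
opening: 0.0912
grasp_force: 0.0
```

Emit:
play_rows(steps=[[0, 0, 0, 0], [0, 0, 0, 0], [0, 0, 0, 0], [0, 0, 0, 0]], grip=1)

```text
time: 30.6
ee_pos: [0.4556, -0.3396, 0.0844]
ee_rot: [3.141, -0.0, -0.132]
ft_force: [1.1, -0.3, -0.0]
opening: 0.0677
grasp_force: 15.0
```

Emit:
play_rows(steps=[[0, 0, 0.015, 0], [0, 0, 0.03, 0], [0, 0, 0.05, 0], [0, 0, 0.05, 0], [0, 0, 0.03, 0]])

```text
time: 31.22
ee_pos: [0.4559, -0.3398, 0.2631]
ee_rot: [3.139, -0.004, -0.132]
ft_force: [-0.2, -0.3, -1.3]
opening: 0.0677
grasp_force: 15.0
```

Emit:
play_rows(steps=[[0, 0, 0, 0], [0, 0, 0, 0]])

```text
time: 31.48
ee_pos: [0.4549, -0.339, 0.2583]
ee_rot: [-3.141, 0.002, -0.132]
ft_force: [-0.2, -1.0, -1.6]
opening: 0.0677
grasp_force: 15.0
```

Emit:
play_rows(steps=[[0.0085, 0.0451, 0, 8.13], [0.0085, 0.0451, 0, 8.13], [0.0085, 0.0451, 0, 8.13], [0.0085, 0.0451, 0, 8.13], [0.0085, 0.0451, 0, 8.13]])

```text
time: 32.1
ee_pos: [0.4974, -0.1124, 0.2573]
ee_rot: [-3.139, 0.003, 0.582]
ft_force: [0.2, 0.1, -1.0]
opening: 0.0678
grasp_force: 15.0
```

Emit:
play_rows(steps=[[0.0085, 0.0451, 0, 8.13], [0.0085, 0.0451, 0, 8.13], [0.0085, 0.0451, 0, 8.13], [0.0085, 0.0451, 0, 8.13], [0.0085, 0.0451, 0, 8.13]])

```text
time: 32.72
ee_pos: [0.5398, 0.1128, 0.2571]
ee_rot: [-3.138, 0.002, 1.292]
ft_force: [0.2, 0.6, -1.2]
opening: 0.0679
grasp_force: 15.0
```

Emit:
play_rows(steps=[[0.0085, 0.0451, 0, 8.13], [0.0085, 0.0451, 0, 8.13], [0, 0, -0.035, 0], [0, 0, -0.03, 0], [0, 0, -0.012, 0]])

```text
time: 33.35
ee_pos: [0.5558, 0.2012, 0.1786]
ee_rot: [-3.135, 0.002, 1.571]
ft_force: [0.3, -0.2, -0.7]
opening: 0.0679
grasp_force: 15.0
```

Emit:
play_rows(steps=[[0, 0, 0, 0], [0, 0, 0, 0]])

```text
time: 33.6
ee_pos: [0.5582, 0.2017, 0.1832]
ee_rot: [3.14, -0.001, 1.57]
ft_force: [-0.4, -0.2, -1.2]
opening: 0.068
grasp_force: 15.0
```

Emit:
play_rows(steps=[[0, 0, -0.005, 0], [0, 0, -0.004, 0], [0, 0, -0.002, 0], [0, 0, 0, 0], [0, 0, 0, 0]])

```text
time: 34.22
ee_pos: [0.5578, 0.2016, 0.1724]
ee_rot: [3.14, -0.0, 1.571]
ft_force: [-1.6, -1.2, 5.5]
opening: 0.0678
grasp_force: 15.0
```

Emit:
play_rows(steps=[[0, 0, -0.0005, 0], [0, 0, 0, 0]])

```text
time: 34.48
ee_pos: [0.5578, 0.2015, 0.1723]
ee_rot: [3.14, -0.0, 1.57]
ft_force: [-1.6, -2.5, 8.7]
opening: 0.0675
grasp_force: 15.0
```

Emit:
play_rows(steps=[[0, 0, 0, 0], [0, 0, 0, 0], [0, 0, 0, 0], [0, 0, 0.02, 0], [0, 0, 0.04, 0]], grip=0)

```text
time: 35.1
ee_pos: [0.5567, 0.2014, 0.2294]
ee_rot: [-3.137, 0.002, 1.571]
ft_force: [0.6, 0.9, 0.1]
opening: 0.0913
grasp_force: 0.0
```

Emit:
play_rows(steps=[[0, 0, 0.04, 0], [-0.02, 0, 0, -10], [-0.02, 0, 0, -10], [-0.02, 0, 0, -10], [-0.02, 0, 0, -10]], grip=1)

```text
time: 35.72
ee_pos: [0.4769, 0.2016, 0.2706]
ee_rot: [-3.142, 0.0, 0.867]
ft_force: [-0.0, 0.3, -0.4]
opening: 0.0439
grasp_force: 0.0
```

Emit:
play_rows(steps=[[-0.02, 0, 0, -10], [-0.02, 0, 0, -10], [-0.02, 0, 0, -10], [-0.02, 0, 0, -10], [0, 0, 0, -10]])

```text
time: 36.35
ee_pos: [0.3962, 0.2015, 0.2707]
ee_rot: [3.141, 0.001, -0.005]
ft_force: [-0.1, -0.4, 0.1]
opening: 0.0006
grasp_force: 0.0
```

Emit:
play_rows(steps=[[0, 0, 0, 0], [0, 0, 0, 0]])

```text
time: 36.6
ee_pos: [0.3977, 0.2017, 0.2707]
ee_rot: [3.141, 0.0, 0.002]
ft_force: [0.0, 0.3, -0.3]
opening: 0.001
grasp_force: 0.0
```

```bash
python3 e.py .094 e4; python3 d.py 4
```

```text
[0.39774998 0.20166611 0.27069716] [3.14146787e+00 1.17092757e-04 1.51853732e-03] 0.00048077218841466725
(array([557. , 203.2]), array([147.8,  68. ]), 89.6, 'z', array([ 96.5, 102.8, 109.6]), 'mean', array([555.8, 201.5]), 'px', array([262, 188,  38,  18, 645], dtype=int32))
[0.39775966 0.20165988 0.27067114] [3.14145285e+00 1.70736037e-04 1.02556087e-03] 0.00022067028733307147
```

View pics/d_4.png

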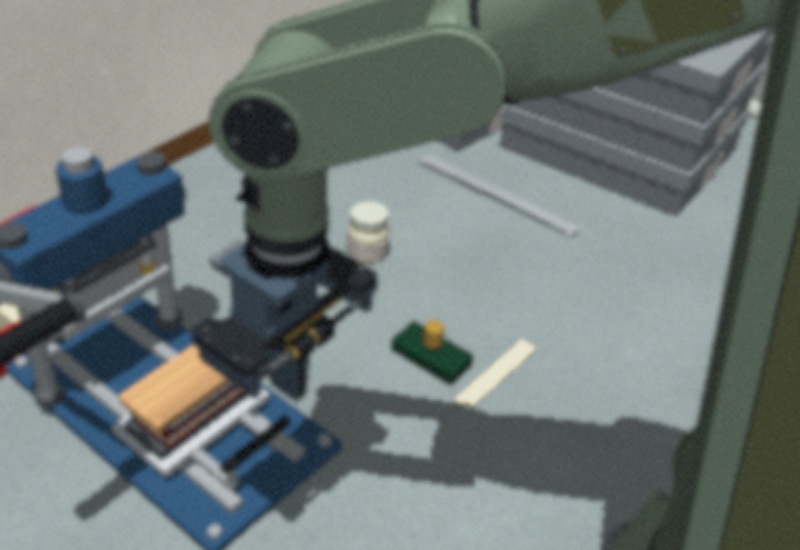

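Seen from the side, the pile is square with the beech on top, at (175,395). I'll lower in front of the pull bar and push it home gently.

Emit:
play_rows(steps=[[0, 0, -0.05, 0], [0, 0, -0.05, 0], [0, 0, -0.035, 0], [0.01, 0, 0, 0], [0.01, 0, 0, 0]])

```text
time: 37.33
ee_pos: [0.4196, 0.2022, 0.137]
ee_rot: [-3.141, -0.003, 0.0]
ft_force: [-0.2, -0.1, 0.0]
opening: 0.0004
grasp_force: 0.0
```

Emit:
play_rows(steps=[[0.006, 0, 0, 0], [0.008, 0, 0, 0], [0.01, 0, 0, 0], [0.012, 0, 0, 0], [0.012, 0, 0, 0]])

```text
time: 37.95
ee_pos: [0.4664, 0.2015, 0.1358]
ee_rot: [3.141, 0.0, -0.0]
ft_force: [-2.0, -0.2, 2.9]
opening: 0.0002
grasp_force: 1.3
```

Emit:
play_rows(steps=[[0.012, 0, 0, 0], [0.012, 0, 0, 0], [0.012, 0, 0, 0], [0.012, 0, 0, 0], [0.012, 0, 0, 0]])

```text
time: 38.58
ee_pos: [0.5262, 0.2014, 0.1355]
ee_rot: [3.141, 0.001, -0.0]
ft_force: [-2.8, -2.7, 0.5]
opening: 0.0006
grasp_force: 1.3
```

Emit:
play_rows(steps=[[0.012, 0, 0, 0], [0.012, 0, 0, 0], [0.01, 0, 0, 0], [0.007, 0, 0, 0], [0.004, 0, 0, 0]])

```text
time: 39.2
ee_pos: [0.571, 0.2018, 0.1358]
ee_rot: [-3.141, -0.0, -0.0]
ft_force: [-2.1, -1.3, 0.1]
opening: 0.0008
grasp_force: 1.1
```

Emit:
play_rows(steps=[[0.004, 0, 0, 0], [0.004, 0, 0, 0], [0.003, 0, 0, 0], [0.002, 0, 0, 0], [0, 0, 0, 0]])

```text
time: 39.83
ee_pos: [0.5829, 0.2017, 0.1357]
ee_rot: [3.141, 0.002, -0.001]
ft_force: [-5.4, -0.3, 0.8]
opening: 0.0006
grasp_force: 2.4
```

Emit:
play_rows(steps=[[0.002, 0, 0, 0], [0.001, 0, 0, 0], [0, 0, 0, 0]])

```text
time: 40.2
ee_pos: [0.5834, 0.2017, 0.1357]
ee_rot: [3.141, 0.008, -0.001]
ft_force: [-11.1, 0.2, 5.2]
opening: 0.0002
grasp_force: 5.7
```

Emit:
play_rows(steps=[[-0.02, 0, 0, 0], [-0.03, 0, 0.03, 0], [0, 0, 0.06, 10], [0, 0, 0.06, 10], [0, 0, 0.06, 10]], grip=0)

```text
time: 40.83
ee_pos: [0.5374, 0.2019, 0.3488]
ee_rot: [3.14, -0.005, 0.529]
ft_force: [0.7, -0.3, 0.4]
opening: 0.0474
grasp_force: 0.0
```

Emit:
play_rows(steps=[[0, 0, 0.06, 10], [0, 0.03, 0.045, 10], [0, 0.04, 0, 10], [0, 0.04, 0, 10], [0, 0.04, 0, 10]])

```text
time: 41.45
ee_pos: [0.5373, 0.3533, 0.4518]
ee_rot: [3.138, -0.003, 1.402]
ft_force: [-0.0, 0.6, -0.7]
opening: 0.091
grasp_force: 0.0
```

Emit:
play_rows(steps=[[0, 0.043, 0, 10], [0, 0, 0, 0], [0, 0, 0, 0], [0, 0, 0, 0]])

```text
time: 41.95
ee_pos: [0.5369, 0.3937, 0.4515]
ee_rot: [3.14, -0.001, 1.569]
ft_force: [-0.1, -0.0, -0.2]
opening: 0.0913
grasp_force: 0.0
```

```bash
python3 - <<'E'
from m import *
f,P=grab('side','s5.png')
cv2.imwrite('pics/d_5.png',cv2.resize(f['img'][60:320,120:440],None,fx=2.3,fy=2.3,interpolation=cv2.INTER_CUBIC))
s=env.sense();print(s['ee_pos'],s['ee_rot'],s['joint_pos'])
f,P=grab('top','t5.png')
q=P[(P[...,2]>.06)&(P[...,2]<.085)&(P[...,0]>.50)&(P[...,0]<.65)&(P[...,1]>.12)&(P[...,1]<.28)]
print('pull',len(q),np.median(q,0))
E
```

```text
[0.53685468 0.39361707 0.45153144] [ 3.14016044e+00 -6.38921463e-04  1.56878050e+00] [ 6.15499464e-01  4.33587132e-01  1.00124381e+00 -3.11149428e-04
  1.70522405e+00  6.17473814e-01]
pull 74 [0.60520524 0.19872542 0.07661883]
```

View pics/d_5.png

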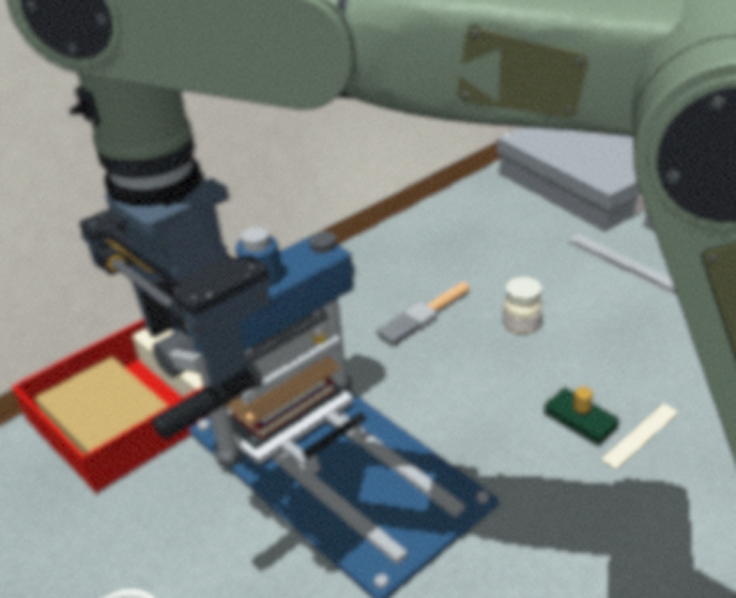

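The bed is home with the pile under the platen. The open gripper is above the lever bar, at about (205,400). I'll lower and grip it.

Emit:
play_rows(steps=[[0, 0, -0.03, 0], [0, 0, -0.03, 0], [0, 0, -0.015, 0], [0, 0, -0.005, 0], [0, 0, 0, 0]])

```text
time: 42.68
ee_pos: [0.5368, 0.3946, 0.3715]
ee_rot: [3.14, -0.001, 1.57]
ft_force: [-0.1, 1.1, 0.1]
opening: 0.091
grasp_force: 0.0
```

Emit:
play_rows(steps=[[0, 0, 0, 0], [0, 0, 0, 0], [0, 0, 0, 0], [0, 0, 0, 0], [0, 0, 0, 0]], grip=1, squeeze=40)

```text
time: 43.3
ee_pos: [0.5366, 0.3947, 0.3708]
ee_rot: [3.141, 0.0, 1.571]
ft_force: [-0.4, -0.4, -0.1]
opening: 0.044
grasp_force: 0.0
```

Emit:
play_rows(steps=[[0, 0, 0, 0], [0, 0, 0, 0]])

```text
time: 43.55
ee_pos: [0.5394, 0.3946, 0.3707]
ee_rot: [3.134, -0.001, 1.569]
ft_force: [5.5, -0.4, -2.4]
opening: 0.0249
grasp_force: 40.0
```

Emit:
play_rows(steps=[[-0.0037, 0, -0.0109, 0], [-0.004, 0, -0.0112, 0], [-0.0034, 0, -0.0114, 0], [-0.0027, 0, -0.0116, 0], [-0.002, 0, -0.0117, 0]])

```text
time: 44.18
ee_pos: [0.5233, 0.3948, 0.3162]
ee_rot: [3.132, -0.003, 1.57]
ft_force: [6.3, -1.2, 6.5]
opening: 0.0251
grasp_force: 40.0
```

Emit:
play_rows(steps=[[-0.0013, 0, -0.0118, 0], [-0.0006, 0, -0.0118, 0], [0.0001, 0, -0.0119, 0], [0.0008, 0, -0.0118, 0], [0.0015, 0, -0.0118, 0]])

```text
time: 44.8
ee_pos: [0.5222, 0.3948, 0.2571]
ee_rot: [3.137, -0.002, 1.57]
ft_force: [0.2, -0.6, 8.8]
opening: 0.0253
grasp_force: 40.0
```

Emit:
play_rows(steps=[[0.0022, 0, -0.0117, 0], [0.0029, 0, -0.0115, 0], [0.0036, 0, -0.0113, 0], [0.0042, 0, -0.0111, 0], [0.0049, 0, -0.0108, 0]])

```text
time: 45.42
ee_pos: [0.5366, 0.3948, 0.1996]
ee_rot: [-3.137, -0.0, 1.57]
ft_force: [-8.5, -1.2, 9.1]
opening: 0.0255
grasp_force: 40.0
```

Emit:
play_rows(steps=[[0.0055, 0, -0.0105, 0], [0.001, 0, -0.002, 0], [0, 0, 0, 0], [0, 0, 0, 0]])

```text
time: 45.92
ee_pos: [0.5422, 0.3947, 0.1867]
ee_rot: [-3.134, 0.0, 1.57]
ft_force: [-9.4, -0.4, 8.2]
opening: 0.0249
grasp_force: 40.0
```

Emit:
play_rows(steps=[[0.001, 0, -0.002, 0], [0.001, 0, -0.002, 0], [0, 0, 0, 0]])

```text
time: 46.3
ee_pos: [0.5441, 0.3948, 0.1827]
ee_rot: [-3.134, 0.0, 1.57]
ft_force: [-10.3, -0.8, 8.5]
opening: 0.0251
grasp_force: 40.0
```

```bash
python3 - <<'E'
from m import *
f,P=grab('side','s6.png')
cv2.imwrite('pics/d_6.png',cv2.resize(f['img'][100:320,120:400],None,fx=2.7,fy=2.7,interpolation=cv2.INTER_CUBIC))
s=env.sense();print(s['ee_pos'],s['ft_force'])
f,P=grab('top')
q=P[(P[...,2]>.09)&(P[...,2]<.19)&(P[...,0]>.50)&(P[...,0]<.6)&(P[...,1]>.3)&(P[...,1]<.48)]
print(len(q),np.round(np.percentile(q,[5,50,95],0),3))
E
```

```text
[0.54410479 0.39473825 0.18274603] [-9.62211699 -1.49577866  8.9118854 ]
98 [[0.531 0.337 0.136]
 [0.554 0.343 0.151]
 [0.595 0.36  0.172]]
```

View pics/d_6.png

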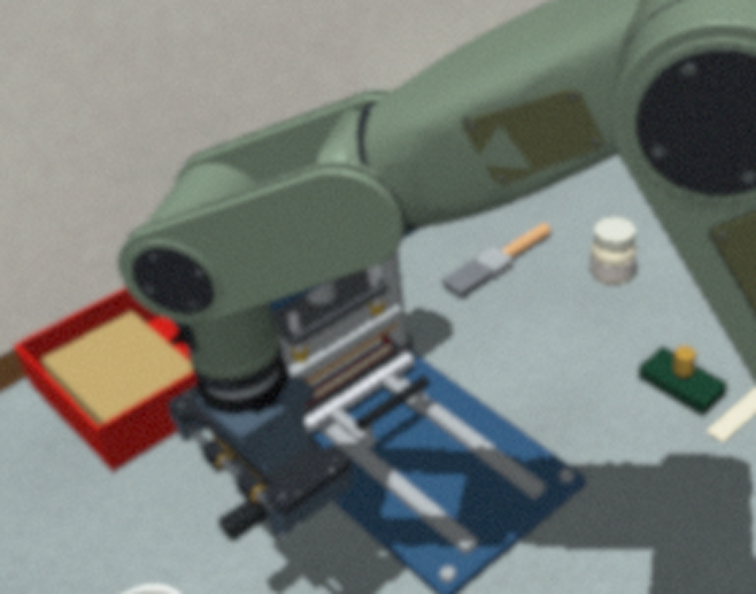

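Emit:
play_rows(steps=[[0.001, 0, -0.002, 0], [0.001, 0, -0.002, 0], [0, 0, 0, 0]])

```text
time: 46.78
ee_pos: [0.5461, 0.3947, 0.1787]
ee_rot: [-3.134, 0.001, 1.57]
ft_force: [-10.5, -1.8, 9.2]
opening: 0.0256
grasp_force: 40.0
```

Emit:
play_rows(steps=[[0.001, 0, -0.002, 0], [0, 0, -0.002, 0], [0, 0, 0, 0]])

```text
time: 47.15
ee_pos: [0.5474, 0.3947, 0.176]
ee_rot: [-3.135, 0.0, 1.57]
ft_force: [-10.2, -2.2, 11.8]
opening: 0.0253
grasp_force: 40.0
```

```bash
python3 - <<'E'
from m import *
f,P=grab('top')
for x0 in (.51,.52,.53,.54,.55,.56,.57):
  q=P[(P[...,2]>.09)&(P[...,2]<.25)&(P[...,0]>x0)&(P[...,0]<x0+.01)&(P[...,1]>.32)&(P[...,1]<.355)]
  print(x0,len(q),np.round(np.median(q,0),3))
q=P[(P[...,2]>.09)&(P[...,2]<.16)&(P[...,0]>.5)&(P[...,0]<.6)&(P[...,1]>.43)&(P[...,1]<.47)]
print(np.round(q,3)[:20])
E
```

```text
0.51 0 [nan nan nan]
0.52 0 [nan nan nan]
0.53 13 [0.536 0.342 0.136]
0.54 13 [0.544 0.341 0.137]
0.55 15 [0.554 0.344 0.145]
0.56 12 [0.566 0.341 0.149]
0.57 8 [0.575 0.341 0.15 ]
[]
  return _methods._mean(a, axis=axis, dtype=dtype,
  ret = um.true_divide(
```

Emit:
play_rows(steps=[[0, 0, -0.002, 0], [0, 0, -0.002, 0], [0, 0, 0, 0]])

```text
time: 47.58
ee_pos: [0.5474, 0.3947, 0.1758]
ee_rot: [-3.137, -0.001, 1.569]
ft_force: [-14.4, -5.2, 28.7]
opening: 0.0251
grasp_force: 40.0
```

Emit:
play_rows(steps=[[0, 0, 0, 0], [0, 0, 0, 0], [0, 0, 0, 0], [0, 0, 0, 0], [0, 0, 0, 0]])

```text
time: 48.2
ee_pos: [0.5474, 0.3947, 0.1758]
ee_rot: [-3.137, -0.001, 1.57]
ft_force: [-14.5, -5.3, 28.5]
opening: 0.0252
grasp_force: 40.0
```

Emit:
play_rows(steps=[[0, 0, 0, 0], [0, 0, 0, 0], [0, 0, 0, 0], [0, 0, 0, 0], [0, 0, 0, 0]])

```text
time: 48.82
ee_pos: [0.5474, 0.3947, 0.1758]
ee_rot: [-3.137, -0.001, 1.57]
ft_force: [-14.2, -5.3, 29.4]
opening: 0.0255
grasp_force: 40.0
```

Emit:
play_rows(steps=[[-0.003, 0, 0.004, 0], [-0.004, 0, 0.008, 0], [-0.0053, 0, 0.0105, 0], [-0.0049, 0, 0.0108, 0], [-0.0042, 0, 0.0111, 0]])

```text
time: 49.45
ee_pos: [0.529, 0.3948, 0.2158]
ee_rot: [3.141, -0.001, 1.57]
ft_force: [4.0, 0.5, 4.1]
opening: 0.0252
grasp_force: 40.0
```

Emit:
play_rows(steps=[[-0.0036, 0, 0.0113, 0], [-0.0029, 0, 0.0115, 0], [-0.0022, 0, 0.0117, 0], [-0.0015, 0, 0.0118, 0], [-0.0008, 0, 0.0118, 0]])

```text
time: 50.08
ee_pos: [0.5209, 0.3949, 0.2734]
ee_rot: [3.134, -0.002, 1.57]
ft_force: [13.0, 1.8, 0.5]
opening: 0.0248
grasp_force: 40.0
```

Emit:
play_rows(steps=[[0.002, 0, 0.0119, 0], [0.0015, 0, 0.0118, 0], [0.0018, 0, 0.0118, 0], [0.0022, 0, 0.0117, 0], [0.0027, 0, 0.0116, 0]])

```text
time: 50.7
ee_pos: [0.5321, 0.3948, 0.3301]
ee_rot: [3.134, -0.001, 1.57]
ft_force: [18.9, 2.5, -8.2]
opening: 0.0254
grasp_force: 40.0
```

Emit:
play_rows(steps=[[0.0034, 0, 0.01, 0], [0.004, 0, 0.008, 0], [0.002, 0, 0.004, 0], [0, 0, 0, 0]])

```text
time: 51.2
ee_pos: [0.5399, 0.3948, 0.3472]
ee_rot: [-3.14, 0.003, 1.569]
ft_force: [11.6, 3.5, -18.6]
opening: 0.0253
grasp_force: 40.0
```

```bash
python3 - <<'E'
from m import *
f,P=grab('top')
for a,b in((.33,.352),(.425,.46)):
  q=P[(P[...,2]>.2)&(P[...,2]<.345)&(P[...,0]>.49)&(P[...,0]<.57)&(P[...,1]>a)&(P[...,1]<b)]
  print(len(q),np.round(np.percentile(q,[10,50,90],0),3) if len(q) else '')
f,P=grab('side')
q=P[(P[...,2]>.2)&(P[...,2]<.345)&(P[...,0]>.49)&(P[...,0]<.57)&(P[...,1]>.435)&(P[...,1]<.46)]
print(len(q),np.round(np.percentile(q,[10,50,90],0),3) if len(q) else '')
E
```

```text
63 [[0.528 0.338 0.302]
 [0.545 0.342 0.316]
 [0.564 0.349 0.326]]
0 
101 [[0.526 0.437 0.306]
 [0.532 0.444 0.316]
 [0.542 0.448 0.322]]
```

Emit:
play_rows(steps=[[0, 0, -0.003, 0], [0, 0, 0, 0], [0, 0, 0, 0], [0, 0, 0, 0], [0, 0, 0.02, 0]], grip=0)

```text
time: 51.92
ee_pos: [0.5371, 0.3944, 0.3692]
ee_rot: [-3.139, 0.002, 1.571]
ft_force: [-0.4, 0.3, 1.6]
opening: 0.0721
grasp_force: 0.0
```

Emit:
play_rows(steps=[[0, 0, 0.04, 0], [0, 0, 0.05, 0], [0, -0.02, 0, -10], [0, -0.02, 0, -10], [0, -0.02, 0, -10]])

```text
time: 52.55
ee_pos: [0.5374, 0.3341, 0.4608]
ee_rot: [3.141, -0.001, 1.041]
ft_force: [0.1, 0.1, -0.9]
opening: 0.0909
grasp_force: 0.0
```

Emit:
play_rows(steps=[[0.015, -0.02, 0, -10], [0.015, -0.02, 0, -10], [0.015, -0.02, 0, -10], [0.015, -0.02, 0, -10], [0.015, -0.02, 0, -10]], grip=1, squeeze=20)

```text
time: 53.18
ee_pos: [0.6129, 0.234, 0.4608]
ee_rot: [-3.141, -0.001, 0.169]
ft_force: [-0.1, 0.4, 0.7]
opening: 0.0441
grasp_force: 0.0
```

Emit:
play_rows(steps=[[0.015, -0.034, 0, -10], [0, 0, 0, 0], [0, 0, 0, 0], [0, 0, 0, 0]])

```text
time: 53.68
ee_pos: [0.6272, 0.2016, 0.4606]
ee_rot: [-3.141, -0.0, 0.002]
ft_force: [-0.9, 0.9, -0.0]
opening: 0.0043
grasp_force: 0.0
```

```bash
python3 - <<'E'
from m import *
s=env.sense();print(s['ee_pos'],s['ee_rot'],s['ft_force'])
f,P=grab('side')
q=P[(P[...,2]>.2)&(P[...,2]<.345)&(P[...,0]>.49)&(P[...,0]<.57)&(P[...,1]>.36)&(P[...,1]<.46)]
print(len(q),np.round(np.percentile(q,[10,50,90],0),3) if len(q) else '')
E
```

```text
[0.62724114 0.20159193 0.46057492] [-3.14120831e+00 -2.01357770e-04  1.65386260e-03] [-0.85130406  0.85394373 -0.04981987]
484 [[0.526 0.37  0.306]
 [0.53  0.408 0.318]
 [0.541 0.444 0.322]]
```

Emit:
play_rows(steps=[[0.007, 0, -0.03, 0], [0, 0, -0.04, 0], [0, 0, -0.04, 0], [0, 0, -0.04, 0], [0, 0, -0.03, 0]])

```text
time: 54.35
ee_pos: [0.6339, 0.2014, 0.2784]
ee_rot: [3.141, 0.002, 0.001]
ft_force: [-1.5, 0.3, -0.4]
opening: 0.0005
grasp_force: 0.0
```

Emit:
play_rows(steps=[[0, 0, -0.02, 0], [0, 0, -0.02, 0], [0, 0, -0.01, 0], [0, 0, 0, 0]])

```text
time: 54.85
ee_pos: [0.6345, 0.201, 0.2298]
ee_rot: [3.141, 0.001, 0.0]
ft_force: [0.3, 0.9, 0.5]
opening: 0.0003
grasp_force: 0.0
```

Emit:
play_rows(steps=[[0, 0, -0.015, 0], [0, 0, -0.015, 0], [0, 0, -0.015, 0], [0, 0, 0, 0]])

```text
time: 55.35
ee_pos: [0.6339, 0.2004, 0.1832]
ee_rot: [3.14, 0.004, -0.0]
ft_force: [0.1, 0.5, -0.4]
opening: 0.0005
grasp_force: 0.0
```

Emit:
play_rows(steps=[[0, 0, -0.01, 0], [0, 0, -0.01, 0], [0, 0, -0.008, 0], [0, 0, 0, 0]])

```text
time: 55.85
ee_pos: [0.6344, 0.2005, 0.1563]
ee_rot: [3.141, 0.002, -0.0]
ft_force: [0.3, 0.3, 0.5]
opening: 0.0006
grasp_force: 0.0
```

Emit:
play_rows(steps=[[0, 0, -0.008, 0], [0, 0, -0.006, 0], [0, 0, -0.004, 0], [0, 0, 0, 0]])

```text
time: 56.35
ee_pos: [0.6346, 0.2006, 0.1388]
ee_rot: [3.141, 0.001, -0.0]
ft_force: [-0.8, -0.4, 0.6]
opening: 0.0007
grasp_force: 0.0
```

Emit:
play_rows(steps=[[-0.004, 0, 0, 0], [-0.006, 0, 0, 0], [-0.009, 0, 0, 0], [-0.012, 0, 0, 0], [-0.012, 0, 0, 0]])

```text
time: 56.98
ee_pos: [0.5909, 0.201, 0.1395]
ee_rot: [-3.141, -0.0, -0.0]
ft_force: [3.1, 2.7, -1.1]
opening: 0.0001
grasp_force: 1.3
```

Emit:
play_rows(steps=[[-0.012, 0, 0, 0], [-0.012, 0, 0, 0], [-0.012, 0, 0, 0], [-0.012, 0, 0, 0], [-0.012, 0, 0, 0]])

```text
time: 57.6
ee_pos: [0.5311, 0.2007, 0.1394]
ee_rot: [-3.142, -0.0, -0.0]
ft_force: [2.6, 1.9, 1.0]
opening: 0.0003
grasp_force: 1.3
```

Emit:
play_rows(steps=[[-0.012, 0, 0, 0], [-0.012, 0, 0, 0], [-0.012, 0, 0, 0], [-0.01, 0, 0, 0], [-0.007, 0, 0, 0]])

```text
time: 58.22
ee_pos: [0.4779, 0.2005, 0.1392]
ee_rot: [3.141, 0.0, 0.0]
ft_force: [2.9, 1.1, 1.0]
opening: 0.0001
grasp_force: 1.2
```

Emit:
play_rows(steps=[[-0.004, 0, 0, 0], [-0.004, 0, 0, 0], [-0.003, 0, 0, 0], [0, 0, 0, 0]])

```text
time: 58.72
ee_pos: [0.4708, 0.2005, 0.1395]
ee_rot: [-3.142, -0.008, 0.001]
ft_force: [9.8, -1.7, -4.9]
opening: 0.0005
grasp_force: 4.9
```

Emit:
play_rows(steps=[[0.008, 0, 0, 0], [0, 0, 0.04, 0], [0, 0, 0.06, 0], [0, -0.06, 0.03, 0], [0, -0.06, 0, 0]], grip=0)

```text
time: 59.35
ee_pos: [0.4761, 0.0841, 0.2694]
ee_rot: [-3.141, -0.003, 0.002]
ft_force: [0.1, -0.6, -0.7]
opening: 0.0476
grasp_force: 0.0
```

Emit:
play_rows(steps=[[0, -0.06, 0, 0], [0, -0.06, 0, 0], [0.06, -0.01, 0, 0], [0.06, 0, 0, 0], [0, 0, 0, 0]])

```text
time: 59.98
ee_pos: [0.5981, -0.0457, 0.2651]
ee_rot: [-3.141, 0.003, -0.001]
ft_force: [-0.4, 0.2, -0.3]
opening: 0.0909
grasp_force: 0.0
```

```bash
python3 e.py .094 e7; python3 - <<'E'
from m import *
f,P=grab('top')
hsv=cv2.cvtColor(f['img'],cv2.COLOR_BGR2HSV).astype(int);H,S,V=[hsv[...,i] for i in range(3)]
print('beech',rect(f,box((S>60)&(H<25),255,310,180,215),.102))
print('pull',[b[:4] for b in blob(P,(.42,.47,.1,.3),.06,.085)])
for b in blob(P,(.38,.52,-.16,-.02),.014,.07):print('w',b)
for b in blob(P,(.38,.52,-.16,-.02),.045,.07):print('knob',b)
f,P=grab('side')
for b in blob(P,(.38,.52,-.16,-.02),.014,.07):print('w side',b)
for b in blob(P,(.38,.52,-.16,-.02),.045,.07):print('knob side',b)
E
```

```text
[ 0.59587022 -0.04537158  0.26535374] [-3.14107449e+00  4.94431694e-03 -4.31416592e-04] 0.09119799964917569
(array([555.4, 203.1]), array([147.7,  64.3]), 89.0, 'z', array([ 96.5, 102.8, 109.8]), 'mean', array([555.3, 202.8]), 'px', array([262, 189,  38,  17, 622], dtype=int32))
beech {'mean': array([555.3, 202.9]), 'size': array([150.2,  67.1]), 'yaw': np.float64(89.0), 'rc': array([555.3, 203.1]), 'rs': array([146.6,  63.3]), 'ra': 89.2, 'px': [262, 189, 38, 17, 646]}
pull [(array([445.3, 202.4]), array([100.1,   8.1]), 89.2, 'z')]
w side (array([426.8, -94.1]), array([93.4, 52.5]), 1.1, 'z', array([17.7, 23.6, 58.9]), 'mean', array([423.5, -89. ]), 'px', array([356, 228,  32,  23, 371], dtype=int32))
knob side (array([423.3, -93.3]), array([23.5, 22.1]), 75.2, 'z', array([46.9, 57.8, 60.6]), 'mean', array([421.6, -91.3]), 'px', array([369, 228,   9,   9,  56], dtype=int32))
```

View pics/e7.png

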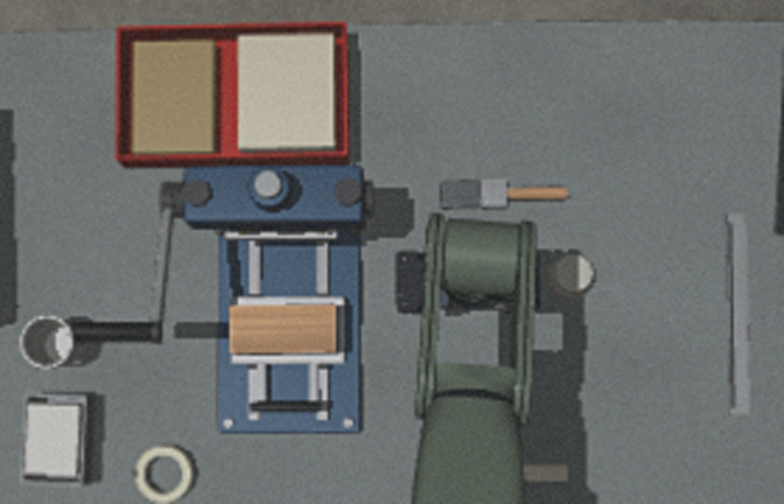

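The bed is out and the pile is intact, with the beech at crop (284,330). The arm hides the weight from the top camera, so I'll swing it aside.

Emit:
play_rows(steps=[[-0.02, -0.055, 0, 0], [-0.02, -0.055, 0, 0], [-0.02, -0.055, 0, 0], [-0.02, -0.055, 0, 0], [-0.02, -0.055, 0, 0]])

```text
time: 60.75
ee_pos: [0.4935, -0.3207, 0.2679]
ee_rot: [-3.141, 0.0, 0.0]
ft_force: [1.2, -0.5, -0.7]
opening: 0.0909
grasp_force: 0.0
```

Emit:
play_rows(steps=[[0, -0.02, 0, 0], [0, 0, 0, 0]])

```text
time: 61.0
ee_pos: [0.4951, -0.3403, 0.2674]
ee_rot: [-3.141, -0.0, -0.002]
ft_force: [0.5, 0.7, 0.2]
opening: 0.0914
grasp_force: 0.0
```

```bash
python3 - <<'E'
from m import *
f,P=grab('top','t8.png')
hsv=cv2.cvtColor(f['img'],cv2.COLOR_BGR2HSV).astype(int);H,S,V=[hsv[...,i] for i in range(3)]
print('weight',rect(f,box((S>40),340,372,200,245),.024))
print('knob',rect(f,box((S>90)&(H<30),340,372,200,240),.060))
for b in blob(P,(.36,.52,-.16,-.02),.014,.07):print('w',b)
for b in blob(P,(.36,.52,-.16,-.02),.045,.07):print('knob',b)
s=env.sense();print(s['ee_pos'],s['ee_rot'])
E
```

```text
weight {'mean': array([423.8, -96.5]), 'size': array([98.6, 48.5]), 'yaw': np.float64(0.8), 'rc': array([423.1, -98.1]), 'rs': array([49.1, 94.1]), 'ra': 89.1, 'px': [350, 218, 13, 24, 275]}
knob {'mean': array([423.3, -97.1]), 'size': array([22.8, 21.4]), 'yaw': np.float64(-60.4), 'rc': array([423. , -97.3]), 'rs': array([20.1, 20. ]), 'ra': 89.1, 'px': [354, 227, 6, 6, 31]}
w (array([423.1, -98.1]), array([95.1, 49.6]), 0.0, 'z', array([16.8, 25.6, 61.9]), 'mean', array([422.4, -96.6]), 'px', array([350, 218,  13,  24, 290], dtype=int32))
knob (array([423. , -97.3]), array([20.8, 20.1]), 89.0, 'z', array([55.5, 61.7, 66.9]), 'mean', array([423. , -97.2]), 'px', array([354, 227,   6,   6,  32], dtype=int32))
[ 0.49548721 -0.33916507  0.26735516] [-3.14036263e+00  2.06303398e-04 -4.68957758e-04]
```

Emit:
play_rows(steps=[[-0.0144, 0.0486, 0, 0], [-0.0144, 0.0486, 0, 0], [-0.0144, 0.0486, 0, 0], [-0.0144, 0.0486, 0, 0], [-0.0144, 0.0486, 0, 0]])

```text
time: 61.68
ee_pos: [0.4225, -0.0938, 0.2673]
ee_rot: [-3.141, 0.0, 0.002]
ft_force: [0.2, 0.9, -0.2]
opening: 0.0914
grasp_force: 0.0
```

Emit:
play_rows(steps=[[0, 0, -0.04, 0], [0, 0, -0.05, 0], [0, 0, -0.03, 0], [0, 0, 0, 0], [0, 0, 0, 0]])

```text
time: 62.3
ee_pos: [0.4244, -0.0965, 0.1484]
ee_rot: [3.141, -0.002, 0.001]
ft_force: [-0.1, 0.1, 0.9]
opening: 0.0917
grasp_force: 0.0
```

Emit:
play_rows(steps=[[-0.001, -0.0005, -0.02, 0], [0, 0, -0.014, 0], [0, 0, -0.006, 0], [0, 0, 0, 0], [0, 0, 0, 0]])

```text
time: 62.92
ee_pos: [0.4233, -0.0979, 0.108]
ee_rot: [3.141, -0.002, -0.0]
ft_force: [0.4, -0.5, -0.2]
opening: 0.0912
grasp_force: 0.0
```

Emit:
play_rows(steps=[[0, 0, 0, 0], [0, 0, 0, 0], [0, 0, 0, 0], [0, 0, 0, 0], [0, 0, 0, 0]], grip=1, squeeze=45)

```text
time: 63.55
ee_pos: [0.4228, -0.0978, 0.1072]
ee_rot: [3.142, 0.0, -0.0]
ft_force: [0.3, 0.8, 0.5]
opening: 0.0439
grasp_force: 0.0
```

Emit:
play_rows(steps=[[0, 0, 0, 0], [0, 0, 0, 0], [0, 0, 0, 0]])

```text
time: 63.92
ee_pos: [0.4227, -0.0974, 0.1072]
ee_rot: [-3.141, 0.0, -0.001]
ft_force: [-0.2, 3.8, 1.6]
opening: 0.025
grasp_force: 45.0
```

Emit:
play_rows(steps=[[0, 0, 0.01, 0], [0, 0, 0.02, 0], [0, 0, 0.03, 0], [0, 0, 0, 0]])

```text
time: 64.42
ee_pos: [0.4237, -0.0982, 0.1686]
ee_rot: [3.14, -0.004, -0.0]
ft_force: [-0.0, -0.3, -7.7]
opening: 0.025
grasp_force: 45.0
```

Emit:
play_rows(steps=[[0, 0, 0.03, 0], [0, 0, 0.04, 0], [0, 0, 0.03, 0], [0.012, 0.03, 0, 9], [0.0132, 0.03, 0, 9]])

```text
time: 65.05
ee_pos: [0.4472, -0.0373, 0.2657]
ee_rot: [-3.141, 0.003, 0.318]
ft_force: [0.5, -0.2, -8.0]
opening: 0.0252
grasp_force: 45.0
```

Emit:
play_rows(steps=[[0.0132, 0.03, 0, 9], [0.0132, 0.03, 0, 9], [0.0132, 0.03, 0, 9], [0.0132, 0.03, 0, 9], [0.0132, 0.03, 0, 9]])

```text
time: 65.68
ee_pos: [0.5134, 0.1129, 0.2647]
ee_rot: [-3.138, 0.003, 1.105]
ft_force: [-0.2, -0.8, -8.4]
opening: 0.0253
grasp_force: 45.0
```

Emit:
play_rows(steps=[[0.0132, 0.03, 0, 9], [0.0132, 0.03, 0, 9], [0.0132, 0.03, 0, 8.5], [0, 0, 0, 0], [0, 0, 0, 0]])

```text
time: 66.3
ee_pos: [0.5526, 0.2016, 0.265]
ee_rot: [-3.137, 0.002, 1.561]
ft_force: [-0.3, -0.5, -8.1]
opening: 0.025
grasp_force: 45.0
```

Emit:
play_rows(steps=[[0, 0, -0.02, 0], [0, 0, -0.02, 0], [0, 0, -0.01, 0], [0, 0, 0, 0], [0, 0, 0, 0]])

```text
time: 66.92
ee_pos: [0.554, 0.2022, 0.218]
ee_rot: [3.14, -0.001, 1.561]
ft_force: [0.7, 0.1, -7.1]
opening: 0.0252
grasp_force: 45.0
```

Emit:
play_rows(steps=[[0.001, 0, -0.003, 0], [0, 0, -0.003, 0], [0, 0, -0.0015, 0], [0, 0, 0, 0], [0, 0, 0, 0]])

```text
time: 67.55
ee_pos: [0.5546, 0.2023, 0.2098]
ee_rot: [3.141, -0.0, 1.562]
ft_force: [-0.3, -0.4, -9.3]
opening: 0.0251
grasp_force: 45.0
```

Emit:
play_rows(steps=[[0, 0, -0.001, 0], [0, 0, 0, 0], [0, 0, 0, 0]])

```text
time: 67.92
ee_pos: [0.5547, 0.2023, 0.2093]
ee_rot: [3.141, -0.0, 1.562]
ft_force: [-1.1, 0.3, -3.3]
opening: 0.0253
grasp_force: 45.0
```

Contact is starting, so I'll lower a touch more, then release and retreat.

Emit:
play_rows(steps=[[0, 0, -0.0008, 0], [0, 0, 0, 0], [0, 0, 0, 0]])

```text
time: 68.3
ee_pos: [0.555, 0.2023, 0.2092]
ee_rot: [3.139, -0.001, 1.562]
ft_force: [-1.5, -0.3, 6.5]
opening: 0.0253
grasp_force: 45.0
```

Emit:
play_rows(steps=[[0, 0, 0, 0], [0, 0, 0, 0], [0, 0, 0, 0], [0, 0, 0, 0], [0, 0, 0.02, 0]], grip=0)

```text
time: 68.92
ee_pos: [0.5538, 0.202, 0.2265]
ee_rot: [-3.138, 0.001, 1.562]
ft_force: [-0.4, -0.2, 1.2]
opening: 0.0721
grasp_force: 0.0
```

Emit:
play_rows(steps=[[0, 0, 0.04, 0], [0, 0, 0.04, 0], [0, -0.05, 0.02, 0], [0, -0.06, 0, 0], [0, -0.06, 0, 0]])

```text
time: 69.55
ee_pos: [0.5545, 0.0308, 0.3283]
ee_rot: [3.14, 0.0, 1.563]
ft_force: [0.7, -0.8, -0.4]
opening: 0.0914
grasp_force: 0.0
```

Emit:
play_rows(steps=[[0, -0.06, 0, 0], [0, -0.06, 0, 0], [0, 0, 0, 0], [0, 0, 0, 0]])

```text
time: 70.05
ee_pos: [0.5545, -0.0875, 0.3278]
ee_rot: [-3.142, -0.001, 1.561]
ft_force: [0.7, 1.0, 0.8]
opening: 0.0912
grasp_force: 0.0
```

```bash
python3 - <<'E'
from m import *
f,P=grab('top','t9.png');g,Q=grab('side','s9.png')
a=cv2.resize(f['img'][130:250,190:330],None,fx=2.8,fy=2.8,interpolation=cv2.INTER_CUBIC)
b=cv2.resize(g['img'][140:320,170:350],(396,336),interpolation=cv2.INTER_CUBIC)
cv2.imwrite('pics/f.png',np.hstack([a[:336],b]))
hsv=cv2.cvtColor(f['img'],cv2.COLOR_BGR2HSV).astype(int);H,S,V=[hsv[...,i] for i in range(3)]
print('knob',blob(P,(.5,.62,.1,.3),.145,.18))
print('pull',[b[:4] for b in blob(P,(.42,.47,.1,.3),.06,.085)])
print('block',[b[:5] for b in blob(P,(.49,.63,.1,.3),.117,.14)])
print('beech',[b[:5] for b in blob(P,(.49,.63,.1,.3),.094,.112)])
E
```

```text
knob [(array([554.8, 203.1]), array([23.4, 23.3]), 0.3, 'z', array([156.6, 163.3, 167. ]), 'mean', array([553. , 203.2]), 'px', array([276, 193,   7,   7,  39], dtype=int32))]
pull [(array([445.3, 202.1]), array([99.9,  8.2]), 89.2, 'z')]
block [(array([553.6, 204.8]), array([98.7, 48. ]), 89.3, 'z', array([119.7, 126.5, 133.7]))]
beech [(array([555.4, 203.2]), array([147.2,  64.3]), 89.1, 'z', array([ 96.3, 102.6, 108.5]))]
```

View pics/f.png

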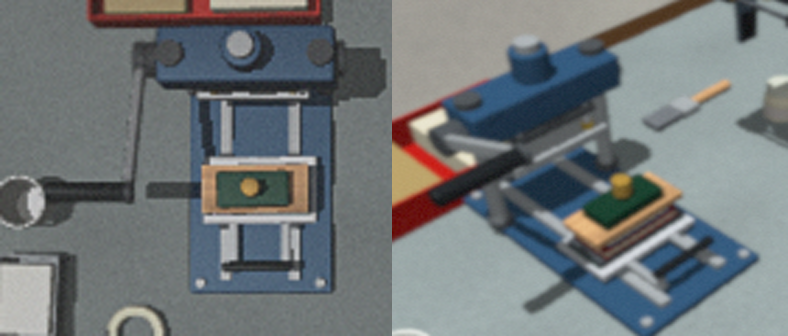

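The weight stands centred on the beech, knob at (252,187). The bed is out and the lever is up. Handing in.

```bash
python3 -c "
from cell import env
print(env.hand_in())"
```

```text
the job is handed in; nothing more can be done
None
```

I finished the job and handed it in, with no verdict returned: the red and blue volumes (no ochre one was there) were nipped at the lever's stop for over a second, and the iron weight now stands centred on the beech board with the bed fully out and the lever at rest.

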